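Raise a carton to the labelling deck with a hand crank

ROBOT

A 6-joint arm with a two-finger parallel gripper is mounted at the origin on the work surface. World frame = base frame: x ahead of the robot, y to its left, z up, the work surface at z = 0. Lengths are in m, angles in rad, forces in N, time in s.
With the tool pointing down it reaches from about 0.25 to 0.775 m from the base axis. Payload 8.9 kg.
Tool frame: the origin (TCP) lies at the centre of the arm's flange, where the gripper is bolted on; the fingertips stand 173 mm ahead of it and the grasp point (between the pads) lies 155 mm ahead of it; z points along the fingers, x is the direction in which the jaws open and shut, and the axes are right-handed (so a half turn about z gives the same grasp; the last joint's range is limited). The gripper opens to 85 mm and grips with 20 to 120 N. Pads are 22 mm wide; open, the fingers measure 114 mm over their backs; the gripper's body (76 mm by 85 mm) begins 54 mm behind the grasp point. The pads swing forward as they close: fully open they stand 13 mm farther back than shut.
Start: joints at [1.054, 0.291, -0.153, 1.127, 0, 1.431], TCP at [0.194, 0.488, 0.405] pointing down, gripper open.
Joint ranges: [-2.52, 2.52], [-0.91, 1.74], [-1.3, 1.37], [-1.96, 2.02], [-1.52, 1.47], [-3.14, 3.14]. Speed limits (rad/s): [2.22, 2.22, 2.79, 3.14, 3.14, 3.14].

INTERFACE

Orientations are given as [roll, pitch, yaw] about the fixed x, y, z axes, in that order (R = Rz(yaw) Ry(pitch) Rx(roll)).
In Python, from bench import state, capture, get_calibration, close_job gives the robot as it stands.
- The arm moves only by the tool jog_arm, never from a script. Its argument "steps" is a list of rows, each an object of numbers: "claw": the finger opening in mm, from 0 to 85.4; "x", "y", "z": the shift along the tool's x, y, z in mm; "ax", "ay", "az": the turn, a rotation vector about the tool's x, y, z in rad. In form: [{"claw": .., "x": .., "y": .., "z": .., "ax": .., "ay": .., "az": ..}, ...]. A call has exactly 8 rows; each row is the pose to reach, as a shift and turn from the pose measured when the call began, along the tool's axes at that moment; what a row does not reach only later rows make up. A row lasts 1/10 s, in which the tool goes at most 50 mm and 8.59 degrees, less where a joint would pass 70% of its speed; a pose out of reach is approached as far as the arm can. A call with a gripper value outside its range is refused whole. The fingers move at their own pace and stop on an object; "grip_force" is the grip in N (left out, the last holds). Time passes only in rows, so rows that repeat a pose let the fingers close, or fill a call up. It gives the time, the measured TCP pose, the force and the opening at its end, in the units of the state.
- state(): the state, without advancing time (a new reading comes with each control period).
- capture(name): name is "scene" or "top"; returns the picture (480x640x3 uint8, red, green, blue); there is no depth.
- get_calibration(name): a dict with "fx", "fy", "cx", "cy" (pixels), "cam_to_world" (4x4, takes a point from camera to world coordinates). Camera axes: x right, y down, z forward; pixel columns grow to the right and rows downward; lengths in m; the calibration is good to about 2 mm. A picture is of the moment at which its call begins. get_calibration takes no time and is no camera call.
- close_job(): hands the job in, once; it reports no verdict.
The state is a dict: "time": time; "qpos": joint angles; "qvel": joint speeds; "joint_efforts": joint torques, N m; "eef_pos": TCP position; "orientation": TCP orientation; "force": force on the tool from outside, world axes, zero at the start; "ft_torque": the same for the moment, N m; "grip_width": opening from 0.0 (shut) to 1.0 (fully open).
Only numpy, scipy, OpenCV 4.12 (cv2) and the standard library are available. Lean on these libraries where they do the work, as an engineer would, in place of code of your own. Each camera call takes 0.05 s, during which the arm holds its last target.

TASK

Put the plain brown carton upright inside the blue outline on the lift tray of the labelling station. Then fit the loose crank fully home on the station's square shaft and wind it clockwise until the top of the carton is flush with the red deck. Lastly take the crank off and stand it upright back on its round black rubber pad; leave the pink carton and the ink can where they are.

Things in the scene. Friction and masses are not known exactly. Their poses are not given: they have to be found in the camera images.
- machine: Fixed labelling station, base 290 x 270 mm, origin on the table. Own +x points to the deck, +y to the tray side. Tray centre at (0, +60) mm, shaft axis at (0, -80) mm. Grey gearbox 100 (x) x 90 (y) mm centred on the shaft, flat top 120 mm high. Red deck x 90 to 200, y -125 to 125 mm, top 120 mm high; beyond x = 124 mm it carries a grey label head with a black roller, 36 mm high.
- deck_edge (a point): Point on the top surface of the red deck, on its edge towards the tray: the height to bring the carton's top to, 120 mm above the table.
- tray_mark (a point): Centre of the blue outline (72 x 105 mm) on the top surface of the aluminium lift tray (150 mm along x, 130 mm along y, 8 mm thick). Axes as the machine's: the carton's 95 mm side goes along y. The tray's edge is 15 mm from the deck; the gearbox begins 95 mm from this point. The tray rises and sinks with the shaft.
- lift (a joint): Height of the tray's travel in m, 0 at the bottom (tray top 30 mm above the table) to 0.070. It follows the shaft: one full turn of the shaft clockwise, seen from above, raises the tray 20 mm. It stays where it is left.
- shaft_foot (a point): Foot of the vertical square steel shaft, on its axis, at the gearbox top (120 mm above the table). The shaft is 14 mm square, stands 24 mm up, the top 5 mm tapered; its flats face along this point's own x and y axes, which turn with the shaft. Turns with about 0.1 N m of friction, several turns.
- crank: Loose steel crank, 0.36 kg, balanced on its hub. Origin: centre of the hub's underside, where a square socket opens down (16 mm wide, 27 deep, flats facing crank x and y). Hub 30 x 30, 42 high; grasp it across its +y and -y faces. An arm 16 wide, 28 to 40 mm above the underside, runs along +x to the red grip; a counterweight 28 across ends at x = -60. Home: underside on the gearbox top.
- crank_grip (a point): Middle of the upright red grip of the crank: a cylinder 23 mm across and 46 mm high that spins freely on its pin, 65 mm from the hub's axis along the crank's +x; this point is 63.5 mm above the hub's underside, the grip's foot is 40.5 mm above it.
- carton: Plain brown cardboard carton with a light tape strip, 60 (x) x 95 (y) x 45 (z) mm, about 0.3 kg, rigid. Origin: centre of its underside.
- carton_top (a point): Centre of the brown carton's top face.
- pad: Fixed round black rubber pad, 120 mm across, 4 mm thick, the crank's place. Origin: centre of its underside, on the table.
- pink_carton: Bystander: pink carton of the same size as the brown one (60 x 95 x 45 mm). Origin: centre of its underside.
- ink_can: Bystander: white ink can with a blue band, 72 mm across, 85 mm high. Origin: centre of its underside.
Mind the look-alikes: they are no part of the job. Of the things like the carton, leave any that is orange, purple or turquoise; of the rest the larger one is meant.

How it is judged:
On the way, in this order (a step that is already met when the one before it is completed fails the run):
1. the brown carton stands inside the outline on the tray, let go (horizontal distance between carton and tray_mark below 0.02 m and z of carton in the frame of tray_mark between -0.004 and 0.004 m and angle between carton's own z axis and vertical below 0.1 rad and contact force between the fingers and carton below 0.3 N), for 0.2 s.
2. the crank is fully home on the square shaft, with the carton's top still below the deck (horizontal distance between crank and shaft_foot below 0.004 m and z of crank in the frame of shaft_foot below 0.005 m and angle between crank's own z axis and vertical below 0.12 rad and z of carton_top in the frame of deck_edge below -0.012 m), for 0.1 s.
3. the crank, on the shaft, has wound the carton's top flush with the deck (horizontal distance between crank and shaft_foot below 0.006 m and z of crank in the frame of shaft_foot below 0.012 m and z of carton_top in the frame of deck_edge between -0.0035 and 0.0035 m), for 0.2 s.
At the end, for the whole second after the job is handed in: The brown carton stands upright on the tray within 20 mm of the outline's centre and within 0.25 rad of its direction, its top within 3.5 mm of the deck's height; the crank stands upright with its hub on the rubber pad (within 45 mm of its centre); both at rest and released (horizontal distance between carton and tray_mark below 0.02 m and angle between the y axis of carton and the y axis of tray_mark, either way round below 0.25 rad and angle between each of carton, crank_grip's own z axis and vertical below 0.1 rad and z of carton_top in the frame of deck_edge between -0.0035 and 0.0035 m and horizontal distance between crank and pad below 0.045 m and z of crank in the frame of pad below 0.008 m and linear speed of each of crank, carton below 0.02 m/s); the robot touches nothing.
It fails at once if the pink carton is moved more than 30 mm or tipped (distance of pink_carton from where it was at the start of the episode above 0.03 m or angle between pink_carton's own z axis and vertical above 0.3 rad).
It fails at once if the ink can is moved more than 30 mm or tipped (distance of ink_can from where it was at the start of the episode above 0.03 m or angle between ink_can's own z axis and vertical above 0.3 rad).
It also fails if it takes over 72 s, if anything falls off the work surface, if the arm or the gripper's body presses on something with over 40 N, if the wrist force passes 120 N, or if a joint passes its speed limit or range.

## Working session

There is one attempt and no reset: what is moved stays moved. The work goes in short steps, Python scripts to look and compute and a tool call to move; the robot and the scene stay as the last step left them, time stands still between calls to the robot, and variables do not carry over. Pictures are saved under pics/ and viewed, and the job is handed in when it is done.

Besides the shell and the picture viewer there is one more tool, called after "Request:" in YAML: its name, and indented under it one key for each argument. jog_arm: Moves the arm, as the interface text tells. Its arguments: {"type":"object","properties":{"steps":{"type":"array","items":{"type":"object","properties":{"claw":{"type":"number"},"x":{"type":"number"},"y":{"type":"number"},"z":{"type":"number"},"ax":{"type":"number"},"ay":{"type":"number"},"az":{"type":"number"}}}},"grip_force":{"type":"number"}},"required":["steps"]}

```bash
mkdir -p pics; ls
python3 - <<'E'
from bench import *
import cv2
print(state())
for n in("scene","top"):
    im=capture(n); cv2.imwrite(f"pics/{n}0.png",im[:,:,::-1]); c=get_calibration(n); print(n,c)
E
```

```text
pics
{'time': 0.0, 'qpos': array([ 1.05368599e+00,  2.91283119e-01, -1.54092882e-01,  1.12668573e+00,
        1.99349144e-05,  1.43147095e+00]), 'qvel': array([-0.00025846,  0.00013465,  0.00042568,  0.00311354, -0.00096614,
       -0.00236331]), 'joint_efforts': array([ 2.16758330e-03, -5.37145686e+01,  3.31372690e+01,  1.57737953e-02,
        3.67292125e-05, -1.38457668e-05]), 'eef_pos': array([0.19356057, 0.4878039 , 0.40414316]), 'orientation': array([-3.14139718e+00,  1.25037169e-03,  1.19301147e+00]), 'force': array([-0.04173729, -0.03768205,  0.4082929 ]), 'ft_torque': array([-0.00641964, -0.00562251,  0.00319002]), 'grip_width': 0.9958838038282141}
scene {'fx': 440.0434962417882, 'fy': 440.0434962417882, 'cx': 325.0175792231354, 'cy': 238.4471144467985, 'cam_to_world': array([[-0.39263964,  0.55047426, -0.7367579 ,  1.25399195],
       [ 0.91948214,  0.21782835, -0.32726657,  0.22057783],
       [-0.01966506, -0.80593355, -0.5916793 ,  0.66051048],
       [ 0.        ,  0.        ,  0.        ,  1.        ]])}
top {'fx': 438.7296701075668, 'fy': 438.7296701075668, 'cx': 312.47878393492886, 'cy': 240.89954610145102, 'cam_to_world': array([[-0.11107476, -0.97259372,  0.20426418,  0.32274104],
       [-0.99380711,  0.10805477, -0.02591496, -0.05306454],
       [ 0.00313301, -0.20587769, -0.97857272,  1.16322439],
       [ 0.        ,  0.        ,  0.        ,  1.        ]])}
```

View pics/scene0.png

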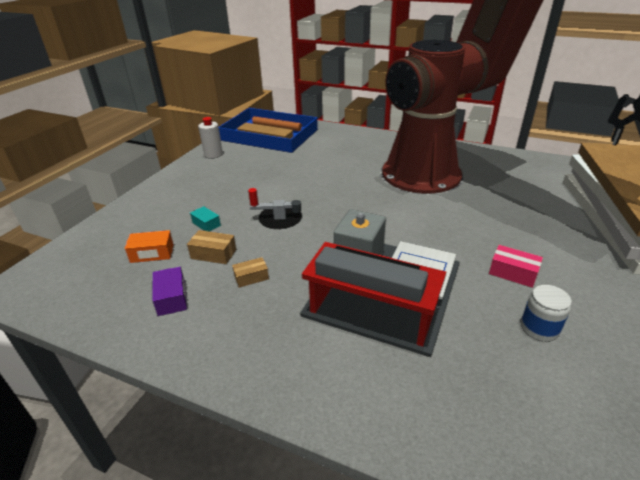

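View pics/top0.png

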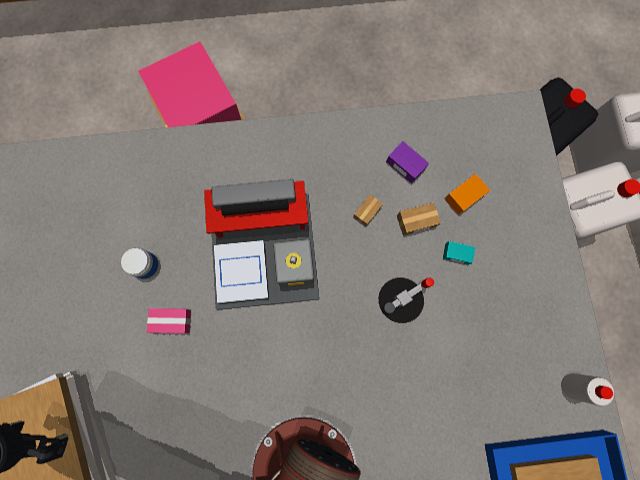

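The scene view shows the brown candidates at (212,247), larger, and (250,272), smaller. In the top view they are at (419,218) and (368,209). Orange, purple and turquoise are excluded, so the larger brown one is meant. I'll confirm it in crops.

Run:
```python
import cv2,numpy as np
t=cv2.imread("pics/top0.png")
a=cv2.resize(t[170:340,340:500],None,fx=4.5,fy=3.5*4.5/3.5*.75,interpolation=cv2.INTER_CUBIC)
a=cv2.resize(t[180:330,340:500],None,fx=4,fy=4,interpolation=cv2.INTER_CUBIC);cv2.imwrite("pics/cropA.png",a)
b=cv2.resize(t[170:315,190:330],None,fx=4,fy=4,interpolation=cv2.INTER_CUBIC);cv2.imwrite("pics/cropB.png",b)
```

```text
(no output)
```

View pics/cropA.png

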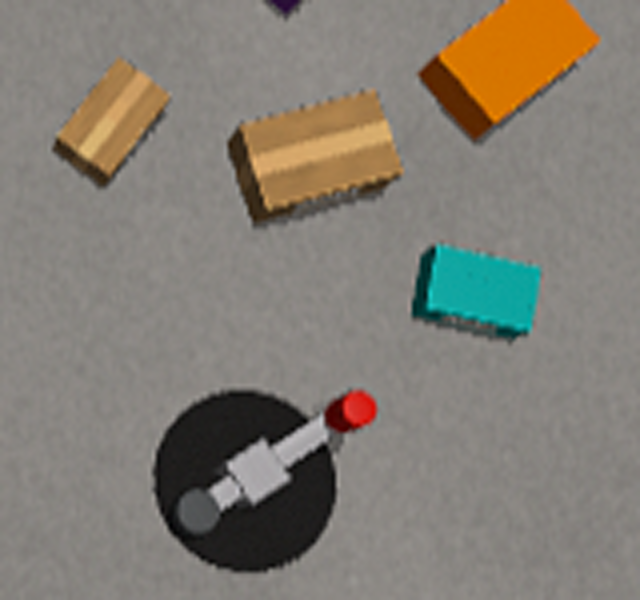

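View pics/cropB.png

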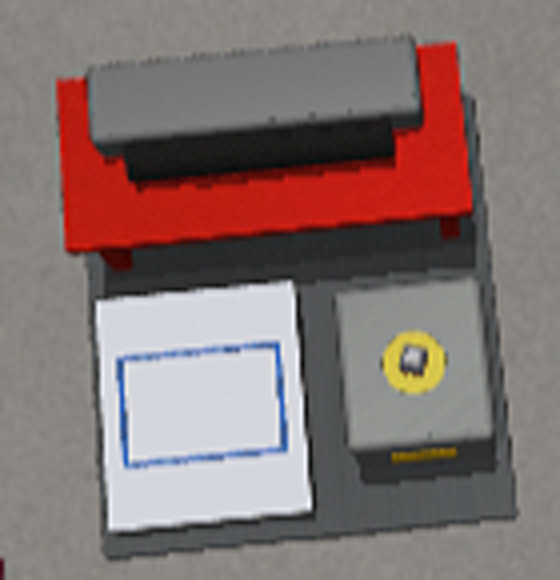

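```bash
cat > h.py <<'E'
import numpy as np,cv2
from bench import *
C={n:get_calibration(n) for n in("scene","top")}
def ray(n,u,v):
    c=C[n];M=c["cam_to_world"];d=M[:3,:3]@np.array([(u-c["cx"])/c["fx"],(v-c["cy"])/c["fy"],1]);return M[:3,3],d
def pl(n,u,v,z):
    o,d=ray(n,u,v);return o+d*(z-o[2])/d[2]
def proj(n,p):
    c=C[n];M=c["cam_to_world"];q=M[:3,:3].T@(np.array(p)-M[:3,3]);return np.array([c["fx"]*q[0]/q[2]+c["cx"],c["fy"]*q[1]/q[2]+c["cy"]])
def tri(u1,u2):
    A=[];b=[]
    for n,u in(("scene",u1),("top",u2)):
        o,d=ray(n,*u);d=d/np.linalg.norm(d);P=np.eye(3)-np.outer(d,d);A.append(P);b.append(P@o)
    A=np.vstack(A);b=np.hstack(b);x=np.linalg.lstsq(A,b,rcond=None)[0];return x,np.linalg.norm(A@x-b)
E
python3 - <<'E'
from h import *
np.set_printoptions(precision=4,suppress=True)
A=lambda x,y:(340+x/4-.4,180+y/4-.4)
B=lambda x,y:(190+x/4-.4,170+y/4-.4)
c=np.array([pl("top",*A(*p),.045) for p in((237,125),(372,92),(402,170),(265,208))]);print(c,c.mean(0))
print("sides",[np.linalg.norm(c[i]-c[(i+1)%4]) for i in range(4)],[np.degrees(np.arctan2(*(c[(i+1)%4]-c[i])[1::-1])) for i in range(4)])
t=cv2.imread("pics/top0.png");hsv=cv2.cvtColor(t,cv2.COLOR_BGR2HSV)
hub=pl("top",*A(258,470),.046);g=pl("top",*A(359,408),.0905);print("hub",hub,"grip",g,np.linalg.norm((g-hub)[:2]),np.degrees(np.arctan2(*(g-hub)[1::-1])))
m=cv2.inRange(t,(0,0,0),(50,50,50));m[:250]=0;m[340:]=0;m[:,:360]=0;m[:,440:]=0
ct=max(cv2.findContours(m,0,1)[0],key=cv2.contourArea);e=cv2.fitEllipse(cv2.convexHull(ct));print(e,"pad",pl("top",*e[0],.004))
gb=np.array([pl("top",*B(*p),.12) for p in((335,293),(475,278),(496,437),(352,450))]);print("gearbox",gb.mean(0),[np.linalg.norm(gb[i]-gb[(i+1)%4]) for i in range(4)],[np.degrees(np.arctan2(*(gb[(i+1)%4]-gb[i])[1::-1])) for i in range(4)])
print("shaft",pl("top",*B(413,355),.144))
m=cv2.inRange(hsv,(15,100,100),(40,255,255));m[:,:200]=0;m[:,330:]=0;m[:170]=0;m[273:]=0
ct=max(cv2.findContours(m,0,1)[0],key=cv2.contourArea);e=cv2.fitEllipse(cv2.convexHull(ct));print("ring",e,pl("top",*e[0],.12))
dk=np.array([pl("top",*B(*p),.12) for p in((57,78),(455,42),(473,214),(66,250))]);print("deck",dk,[np.linalg.norm(dk[i]-dk[(i+1)%4]) for i in range(4)],[np.degrees(np.arctan2(*(dk[(i+1)%4]-dk[i])[1::-1])) for i in range(4)])
m=cv2.inRange(hsv,(100,120,60),(130,255,255));m[:,:215]=0;m[:,265:]=0;m[:240]=0;m[290:]=0
ct=np.vstack(cv2.findContours(m,0,1)[0]);r=cv2.minAreaRect(ct);bp=cv2.boxPoints(r)
for z in(.03,.04,.05):
  w=np.array([pl("top",*p,z) for p in bp]);print("outline",z,w.mean(0),[np.linalg.norm(w[i]-w[(i+1)%4]) for i in range(2)],[np.degrees(np.arctan2(*(w[(i+1)%4]-w[i])[1::-1])) for i in range(2)])
s=cv2.imread("pics/scene0.png");cv2.imwrite("pics/cropS.png",cv2.resize(s[190:350,290:490],None,fx=4,fy=4,interpolation=cv2.INTER_CUBIC)[:600])
cv2.imwrite("pics/cropS2.png",cv2.resize(s[170:320,160:330],None,fx=4,fy=4,interpolation=cv2.INTER_CUBIC)[:600])
E
```

```text
[[ 0.6116 -0.3187  0.045 ]
 [ 0.6242 -0.4113  0.045 ]
 [ 0.5693 -0.422   0.045 ]
 [ 0.5539 -0.3284  0.045 ]] [ 0.5898 -0.3701  0.045 ]
sides [np.float64(0.09343238073405205), np.float64(0.055949189828668026), np.float64(0.09484429097240839), np.float64(0.05855478412359605)] [np.float64(-82.25505112340574), np.float64(-168.97266360272286), np.float64(99.35739626418446), np.float64(9.535047439721161)]
hub [ 0.3856 -0.2974  0.046 ] grip [ 0.4136 -0.3551  0.0905] 0.06413838359251182 -64.06993309588468
((400.7503662109375, 300.0309143066406), (43.61275863647461, 45.805274963378906), 130.0624542236328) pad [ 0.3813 -0.2966  0.004 ]
gearbox [ 0.4976 -0.0293  0.12  ] [np.float64(0.08543732059389939), np.float64(0.09784452693524946), np.float64(0.08611948208325482), np.float64(0.09618794356333805)] [np.float64(-90.08406955674141), np.float64(-178.9095355196961), np.float64(88.82120423745515), np.float64(0.7136584203311608)]
shaft [ 0.4989 -0.0295  0.144 ]
ring ((293.07470703125, 260.04937744140625), (15.209628105163574, 15.601250648498535), 80.28197479248047) [ 0.4988 -0.029   0.12  ]
deck [[
[... 171 characters left out ...]
, np.float64(0.24908685626418733), np.float64(0.11041636601531123)] [np.float64(-90.87218279626964), np.float64(179.54382897919413), np.float64(88.87799070709679), np.float64(-0.6192213720074151)]
outline 0.03 [0.5014 0.1134 0.03  ] [np.float64(0.1074194310541719), np.float64(0.07177165761453495)] [np.float64(-90.5337607180504), np.float64(-179.33258806694977)]
outline 0.04 [0.4998 0.1119 0.04  ] [np.float64(0.10647152142600852), np.float64(0.07113831740211325)] [np.float64(-90.5337607180504), np.float64(-179.33258806694977)]
outline 0.05 [0.4982 0.1104 0.05  ] [np.float64(0.10552361179784515), np.float64(0.07050497718969168)] [np.float64(-90.53376071805039), np.float64(-179.33258806694977)]
```

View pics/cropS.png

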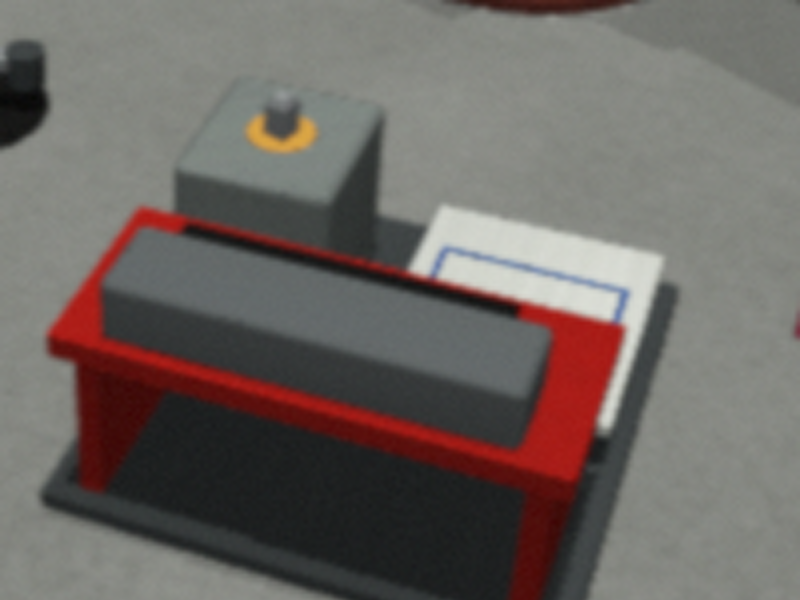

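View pics/cropS2.png

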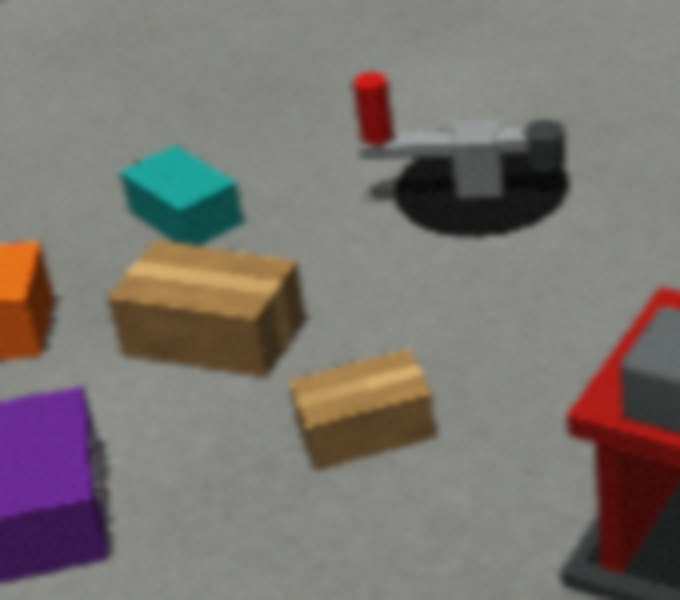

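Run:
```python
from h import *
np.set_printoptions(precision=4,suppress=True)
A=lambda x,y:(340+x/4-.4,180+y/4-.4)
B=lambda x,y:(190+x/4-.4,170+y/4-.4)
S=lambda x,y:(290+x/4-.4,190+y/4-.4)
S2=lambda x,y:(160+x/4-.4,170+y/4-.4)
print("outl",tri(S(447,250),B(287,450)),tri(S(627,292),B(124,466)))
print("tray",tri(S(443,206),B(313,514)),tri(S(665,257),B(108,530)))
print("griptop",tri(S2(370,80),A(359,408)))
print("ring",tri(S(282,132),B(414,362)))
print("shafttop",tri(S(283,93),B(413,353)))
print("carton FL",tri(S2(127,290),A(372,92)),)
t=cv2.imread("pics/top0.png");s=cv2.imread("pics/scene0.png")
a=cv2.resize(t[248:272,281:305],None,fx=16,fy=16,interpolation=cv2.INTER_CUBIC)
b=cv2.resize(s[207:231,348:372],None,fx=16,fy=16,interpolation=cv2.INTER_CUBIC)
cv2.imwrite("pics/shaft.png",np.hstack([a,b]))
```

```text
outl (array([0.4645, 0.0594, 0.0391]), np.float64(0.00026201604645931774)) (array([0.4659, 0.1623, 0.0407]), np.float64(0.00218314917874219))
tray (array([0.4223, 0.0462, 0.0375]), np.float64(0.0009667216897065894)) (array([0.4264, 0.1758, 0.0401]), np.float64(0.001548566523320366))
griptop (array([ 0.414 , -0.3562,  0.0886]), np.float64(0.0008791990735936492))
ring (array([ 0.4989, -0.0297,  0.1199]), np.float64(0.0008812616480412902))
shafttop (array([ 0.4999, -0.0299,  0.1457]), np.float64(0.00038819152816470525))
carton FL (array([ 0.6215, -0.4072,  0.0491]), np.float64(0.004205663383557639))
```

View pics/shaft.png

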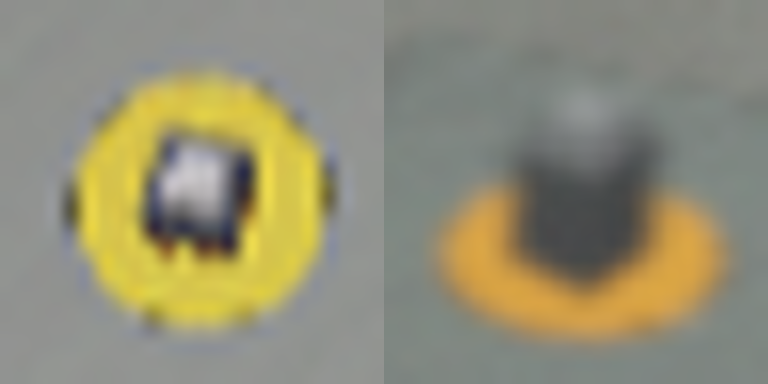

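Run:
```python
from h import *
np.set_printoptions(precision=4,suppress=True)
S=lambda x,y:((x-384)/16+347.5,y/16+206.5)
p=[pl("scene",*S(*q),.12) for q in((515,243),(585,285),(648,242))]
T=lambda x,y:(x/16+280.5,y/16+247.5)
for q in p:print(q)
f=lambda a,b:print(np.linalg.norm((b-a)[:2]),np.degrees(np.arctan2(*(b-a)[1::-1]))%90)
f(p[0],p[1]);f(p[1],p[2])
# model: predicted foot corners in scene & shaft-top in top for yaw candidates
for a in (50,60,66,72,78,84):
  r=np.radians(a);o=[]
  for k in range(4):
    e=r+np.pi/4+k*np.pi/2; x=np.array([.4988+.0099*np.cos(e),-.0292+.0099*np.sin(e)])
    u=proj("scene",[*x,.12]); v=proj("top",[*x,.139])
    o.append((np.round((u-[347.5,206.5])*16+[384,0]),np.round((v-[280.5,247.5])*16)))
  print(a,[tuple(i[0].astype(int)) for i in o],[tuple(i[1].astype(int)) for i in o])
```

```text
[ 0.4994 -0.0404  0.12  ]
[ 0.5055 -0.0281  0.12  ]
[ 0.4925 -0.0236  0.12  ]
0.013666804460782335 63.66122155611542
0.013690329618201038 70.68458345155165
50 [(np.int64(665), np.int64(269)), (np.int64(612), np.int64(219)), (np.int64(523), np.int64(246)), (np.int64(575), np.int64(297))] [(np.int64(131), np.int64(193)), (np.int64(210), np.int64(245)), (np.int64(263), np.int64(167)), (np.int64(185), np.int64(115))]
60 [(np.int64(667), np.int64(262)), (np.int64(599), np.int64(217)), (np.int64(521), np.int64(253)), (np.int64(588), np.int64(299))] [(np.int64(135), np.int64(204)), (np.int64(221), np.int64(242)), (np.int64(260), np.int64(156)), (np.int64(173), np.int64(118))]
66 [(np.int64(667), np.int64(258)), (np.int64(592), np.int64(217)), (np.int64(521), np.int64(257)), (np.int64(596), np.int64(299))] [(np.int64(137), np.int64(210)), (np.int64(228), np.int64(239)), (np.int64(257), np.int64(150)), (np.int64(167), np.int64(121))]
72 [(np.int64(666), np.int64(254)), (np.int64(584), np.int64(217)), (np.int64(521), np.int64(261)), (np.int64(603), np.int64(299))] [(np.int64(141), np.int64(216)), (np.int64(234), np.int64(235)), (np.int64(253), np.int64(144)), (np.int64(161), np.int64(125))]
78 [(np.int64(665), np.int64(249)), (np.int64(577), np.int64(218)), (np.int64(523), np.int64(266)), (np.int64(611), np.int64(298))] [(np.int64(145), np.int64(222)), (np.int64(239), np.int64(231)), (np.int64(249), np.int64(138)), (np.int64(155), np.int64(129))]
84 [(np.int64(662), np.int64(245)), (np.int64(569), np.int64(219)), (np.int64(525), np.int64(270)), (np.int64(618), np.int64(297))] [(np.int64(150), np.int64(227)), (np.int64(245), np.int64(226)), (np.int64(245), np.int64(133)), (np.int64(150), np.int64(134))]
```

```bash
cat >> h.py <<'E'
from scipy.spatial.transform import Rotation as Ro
np.set_printoptions(precision=4,suppress=True)
def go(p,yaw,tag=""):
    s=state();R=Ro.from_euler('xyz',s["orientation"]);T=Ro.from_euler('ZX',[np.radians(yaw),np.pi])
    d=R.as_matrix().T@(np.array(p)-s["eef_pos"])*1000;w=(R.inv()*T).as_rotvec()
    print(tag,"shift",np.round(d,1),"rot",np.round(w,3))
def st():
    s=state();print("t%.2f"%s["time"],s["eef_pos"],"yaw",np.round(np.degrees(s["orientation"]),1),"F",np.round(s["force"],1),"grip",round(s["grip_width"]*85.4,1))
E
python3 - <<'E'
from h import *
st();go([.5898,-.3701,.30],9.5,"above carton")
E
```

```text
t0.10 [0.1935 0.4878 0.4042] yaw [-180.     0.1   68.4] F [-0.6  0.7 -0.8] grip 85.8
above carton shift [-651.2  684.8  104.8] rot [0.    0.001 1.027]
```

Request:
jog_arm:
  steps:
    - {"claw": 85, "x": -651, "y": 685, "z": 0, "az": 1.027}
    - {"claw": 85, "x": -651, "y": 685, "z": 0, "az": 1.027}
    - {"claw": 85, "x": -651, "y": 685, "z": 0, "az": 1.027}
    - {"claw": 85, "x": -651, "y": 685, "z": 0, "az": 1.027}
    - {"claw": 85, "x": -651, "y": 685, "z": 0, "az": 1.027}
    - {"claw": 85, "x": -651, "y": 685, "z": 0, "az": 1.027}
    - {"claw": 85, "x": -651, "y": 685, "z": 0, "az": 1.027}
    - {"claw": 85, "x": -651, "y": 685, "z": 0, "az": 1.027}
  grip_force: 40

```text
invalid input at $.steps[0]: expected keys claw, x, y, z, ax, ay, az
```

Run:
```python
from h import *
st();go([.5898,-.3701,.30],9.5,"above carton")
```

```text
t0.10 [0.1935 0.4878 0.4042] yaw [-180.     0.1   68.4] F [-0.6  0.7 -0.8] grip 85.8
above carton shift [-651.2  684.8  104.8] rot [0.    0.001 1.027]
```

Request:
jog_arm:
  steps:
    - {"claw": 85, "x": -651, "y": 685, "z": 0, "ax": 0, "ay": 0, "az": 1.027}
    - {"claw": 85, "x": -651, "y": 685, "z": 0, "ax": 0, "ay": 0, "az": 1.027}
    - {"claw": 85, "x": -651, "y": 685, "z": 0, "ax": 0, "ay": 0, "az": 1.027}
    - {"claw": 85, "x": -651, "y": 685, "z": 0, "ax": 0, "ay": 0, "az": 1.027}
    - {"claw": 85, "x": -651, "y": 685, "z": 0, "ax": 0, "ay": 0, "az": 1.027}
    - {"claw": 85, "x": -651, "y": 685, "z": 0, "ax": 0, "ay": 0, "az": 1.027}
    - {"claw": 85, "x": -651, "y": 685, "z": 0, "ax": 0, "ay": 0, "az": 1.027}
    - {"claw": 85, "x": -651, "y": 685, "z": 0, "ax": 0, "ay": 0, "az": 1.027}
  grip_force: 40

```text
time: 0.9
eef_pos: [0.3617, 0.1229, 0.4048]
orientation: [3.141, 0.0, 0.162]
force: [0.8, 0.5, 0.2]
grip_width: 0.995
```

Run:
```python
from h import *
st();go([.5898,-.3701,.30],9.5,"above carton")
```

```text
t0.90 [0.3617 0.1229 0.4048] yaw [180.    0.    9.3] F [0.8 0.5 0.2] grip 84.9
above carton shift [145.8 523.2 105.2] rot [ 0.001  0.    -0.004]
```

Request:
jog_arm:
  steps:
    - {"claw": 85, "x": 146, "y": 523, "z": 0, "ax": 0, "ay": 0, "az": 0}
    - {"claw": 85, "x": 146, "y": 523, "z": 0, "ax": 0, "ay": 0, "az": 0}
    - {"claw": 85, "x": 146, "y": 523, "z": 0, "ax": 0, "ay": 0, "az": 0}
    - {"claw": 85, "x": 146, "y": 523, "z": 0, "ax": 0, "ay": 0, "az": 0}
    - {"claw": 85, "x": 146, "y": 523, "z": 0, "ax": 0, "ay": 0, "az": 0}
    - {"claw": 85, "x": 146, "y": 523, "z": 0, "ax": 0, "ay": 0, "az": 0}
    - {"claw": 85, "x": 146, "y": 523, "z": 50, "ax": 0, "ay": 0, "az": 0}
    - {"claw": 85, "x": 146, "y": 523, "z": 105, "ax": 0, "ay": 0, "az": 0}
  grip_force: 40

```text
time: 1.7
eef_pos: [0.5277, -0.2355, 0.3739]
orientation: [3.139, -0.002, 0.161]
force: [1.2, 0.2, 0.2]
grip_width: 0.99
```

Run:
```python
from h import *
st();go([.5898,-.3701,.27],9.5,"above carton");go([.5898,-.3701,.183],9.5,"grasp")
```

```text
t1.70 [ 0.5277 -0.2355  0.3739] yaw [179.8  -0.1   9.2] F [1.2 0.2 0.2] grip 84.6
above carton shift [ 39.5 142.6 104.4] rot [ 0.003 -0.002 -0.005]
grasp shift [ 39.4 142.3 191.4] rot [ 0.003 -0.002 -0.005]
```

Request:
jog_arm:
  steps:
    - {"claw": 85, "x": 39, "y": 142, "z": 60, "ax": 0, "ay": 0, "az": -0.005}
    - {"claw": 85, "x": 39, "y": 142, "z": 60, "ax": 0, "ay": 0, "az": -0.005}
    - {"claw": 85, "x": 39, "y": 142, "z": 80, "ax": 0, "ay": 0, "az": -0.005}
    - {"claw": 85, "x": 39.5, "y": 142.5, "z": 100, "ax": 0, "ay": 0, "az": -0.005}
    - {"claw": 85, "x": 39.5, "y": 142.5, "z": 130, "ax": 0, "ay": 0, "az": -0.005}
    - {"claw": 85, "x": 39.5, "y": 142.5, "z": 160, "ax": 0, "ay": 0, "az": -0.005}
    - {"claw": 85, "x": 39.5, "y": 142.5, "z": 191, "ax": 0, "ay": 0, "az": -0.005}
    - {"claw": 85, "x": 39.5, "y": 142.5, "z": 191, "ax": 0, "ay": 0, "az": -0.005}
  grip_force: 40

```text
time: 2.5
eef_pos: [0.588, -0.3688, 0.1783]
orientation: [-3.138, 0.004, 0.166]
force: [-1.5, 0.4, -0.4]
grip_width: 0.996
```

Run:
```python
from h import *
st();go([.5898,-.3701,.183],9.5,"grasp")
for n in ("scene","top"):cv2.imwrite(f"pics/{n}1.png",capture(n)[:,:,::-1])
s=cv2.imread("pics/scene1.png");t=cv2.imread("pics/top1.png")
cv2.imwrite("pics/g1.png",np.hstack([cv2.resize(s[150:350,110:310],(400,400)),cv2.resize(t[130:330,330:530],(400,400))]))
```

```text
t2.50 [ 0.588  -0.3688  0.1783] yaw [-179.8    0.2    9.5] F [-1.5  0.4 -0.4] grip 85.0
grasp shift [ 1.6  1.5 -4.7] rot [-0.004  0.004  0.   ]
```

View pics/g1.png

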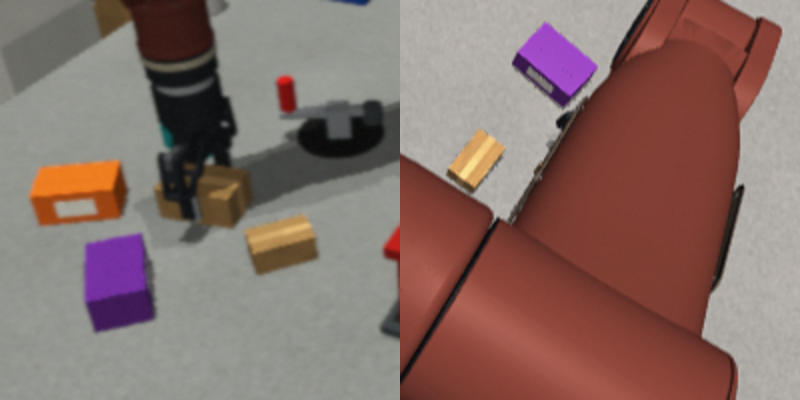

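The open fingers straddle the brown carton at crop (205,195). I'll close on it and lift a little.

Request:
jog_arm:
  steps:
    - {"claw": 85, "x": 1.5, "y": 1.5, "z": -4, "ax": 0, "ay": 0, "az": 0}
    - {"claw": 45, "x": 1.5, "y": 1.5, "z": -4, "ax": 0, "ay": 0, "az": 0}
    - {"claw": 45, "x": 1.5, "y": 1.5, "z": -4, "ax": 0, "ay": 0, "az": 0}
    - {"claw": 45, "x": 1.5, "y": 1.5, "z": -4, "ax": 0, "ay": 0, "az": 0}
    - {"claw": 45, "x": 1.5, "y": 1.5, "z": -4, "ax": 0, "ay": 0, "az": 0}
    - {"claw": 45, "x": 1.5, "y": 1.5, "z": -4, "ax": 0, "ay": 0, "az": 0}
    - {"claw": 45, "x": 1.5, "y": 1.5, "z": -4, "ax": 0, "ay": 0, "az": 0}
    - {"claw": 45, "x": 1.5, "y": 1.5, "z": -4, "ax": 0, "ay": 0, "az": 0}
  grip_force: 40

```text
time: 3.4
eef_pos: [0.5919, -0.3718, 0.1894]
orientation: [3.138, -0.002, 0.166]
force: [-2.3, -0.3, 8.6]
grip_width: 0.693
```

Run:
```python
from h import *
st()
go([.5898,-.3701,.40],9.5,"up")
```

```text
t3.40 [ 0.5919 -0.3718  0.1894] yaw [179.8  -0.1   9.5] F [-2.3 -0.3  8.6] grip 59.2
up shift [  -1.3   -1.2 -210.6] rot [ 0.004 -0.002  0.   ]
```

Request:
jog_arm:
  steps:
    - {"claw": 45, "x": 0, "y": 0, "z": -20, "ax": 0, "ay": 0, "az": 0}
    - {"claw": 45, "x": 0, "y": 0, "z": -60, "ax": 0, "ay": 0, "az": 0}
    - {"claw": 45, "x": 0, "y": 0, "z": -105, "ax": 0, "ay": 0, "az": 0}
    - {"claw": 45, "x": 0, "y": 0, "z": -150, "ax": 0, "ay": 0, "az": 0}
    - {"claw": 45, "x": 0, "y": 0, "z": -170, "ax": 0, "ay": 0, "az": 0}
    - {"claw": 45, "x": 0, "y": 0, "z": -170, "ax": 0, "ay": 0, "az": 0}
    - {"claw": 45, "x": 0, "y": 0, "z": -170, "ax": 0, "ay": 0, "az": 0}
    - {"claw": 45, "x": 0, "y": 0, "z": -170, "ax": 0, "ay": 0, "az": 0}
  grip_force: 50

```text
time: 4.2
eef_pos: [0.5909, -0.3708, 0.357]
orientation: [3.14, 0.0, 0.166]
force: [-0.9, 0.1, -3.8]
grip_width: 0.691
```

Run:
```python
from h import *
st()
go([.5000,.1119,.36],-1,"above tray")
for n in ("scene",):cv2.imwrite(f"pics/{n}2.png",capture(n)[:,:,::-1])
s=cv2.imread("pics/scene2.png")
cv2.imwrite("pics/g2.png",cv2.resize(s[50:350,80:380],(600,600)))
```

```text
t4.20 [ 0.5909 -0.3708  0.357 ] yaw [179.9   0.    9.5] F [-0.9  0.1 -3.8] grip 59.0
above tray shift [  -9.9 -491.1   -3.7] rot [0.001 0.    0.183]
```

View pics/g2.png

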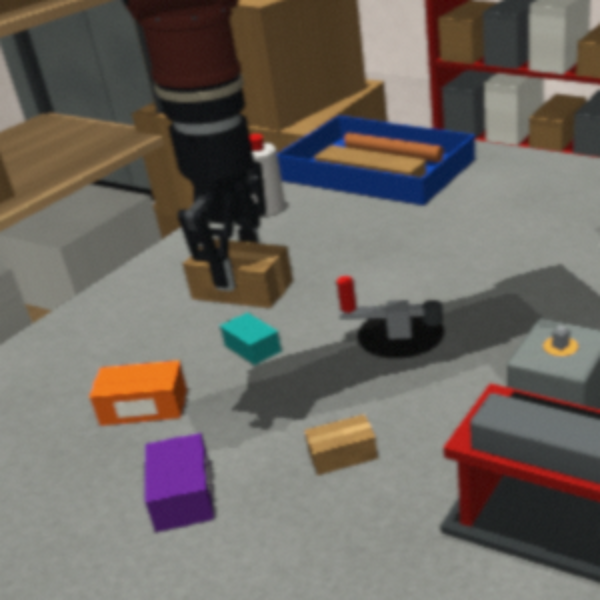

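Request:
jog_arm:
  steps:
    - {"claw": 45, "x": -10, "y": -491, "z": -30, "ax": 0, "ay": 0, "az": 0.183}
    - {"claw": 45, "x": -10, "y": -491, "z": -30, "ax": 0, "ay": 0, "az": 0.183}
    - {"claw": 45, "x": -10, "y": -491, "z": -30, "ax": 0, "ay": 0, "az": 0.183}
    - {"claw": 45, "x": -10, "y": -491, "z": -30, "ax": 0, "ay": 0, "az": 0.183}
    - {"claw": 45, "x": -10, "y": -491, "z": -30, "ax": 0, "ay": 0, "az": 0.183}
    - {"claw": 45, "x": -10, "y": -491, "z": -30, "ax": 0, "ay": 0, "az": 0.183}
    - {"claw": 45, "x": -10, "y": -491, "z": -30, "ax": 0, "ay": 0, "az": 0.183}
    - {"claw": 45, "x": -10, "y": -491, "z": -30, "ax": 0, "ay": 0, "az": 0.183}

```text
time: 5.05
eef_pos: [0.516, 0.023, 0.3802]
orientation: [3.141, 0.002, -0.017]
force: [1.5, 0.3, -3.3]
grip_width: 0.696
```

Run:
```python
from h import *
st()
go([.5000,.1119,.26],-1,"above tray")
```

```text
t5.05 [0.516  0.023  0.3802] yaw [179.9   0.1  -1. ] F [ 1.5  0.3 -3.3] grip 59.4
above tray shift [-17.3 -88.7 120.1] rot [0.001 0.002 0.   ]
```

Request:
jog_arm:
  steps:
    - {"claw": 45, "x": -17, "y": -89, "z": 0, "ax": 0, "ay": 0, "az": 0}
    - {"claw": 45, "x": -17, "y": -89, "z": 0, "ax": 0, "ay": 0, "az": 0}
    - {"claw": 45, "x": -17, "y": -89, "z": 30, "ax": 0, "ay": 0, "az": 0}
    - {"claw": 45, "x": -17, "y": -89, "z": 70, "ax": 0, "ay": 0, "az": 0}
    - {"claw": 45, "x": -17, "y": -89, "z": 100, "ax": 0, "ay": 0, "az": 0}
    - {"claw": 45, "x": -17, "y": -89, "z": 120, "ax": 0, "ay": 0, "az": 0}
    - {"claw": 45, "x": -17, "y": -89, "z": 120, "ax": 0, "ay": 0, "az": 0}
    - {"claw": 45, "x": -17, "y": -89, "z": 120, "ax": 0, "ay": 0, "az": 0}

```text
time: 5.85
eef_pos: [0.5, 0.1122, 0.2598]
orientation: [3.14, 0.003, -0.017]
force: [0.0, -0.6, -3.9]
grip_width: 0.694
```

Run:
```python
from h import *
st()
go([.5000,.1119,.225],-1,"tray")
for n in ("scene","top"):cv2.imwrite(f"pics/{n}3.png",capture(n)[:,:,::-1])
s=cv2.imread("pics/scene3.png");t=cv2.imread("pics/top3.png")
cv2.imwrite("pics/g3.png",np.hstack([cv2.resize(s[150:350,310:510],(400,400)),cv2.resize(t[180:330,190:340],(400,400))]))
```

```text
t5.85 [0.5    0.1122 0.2598] yaw [179.9   0.2  -1. ] F [ 0.  -0.6 -3.9] grip 59.3
tray shift [ 0.1  0.2 34.8] rot [0.001 0.003 0.   ]
```

View pics/g3.png

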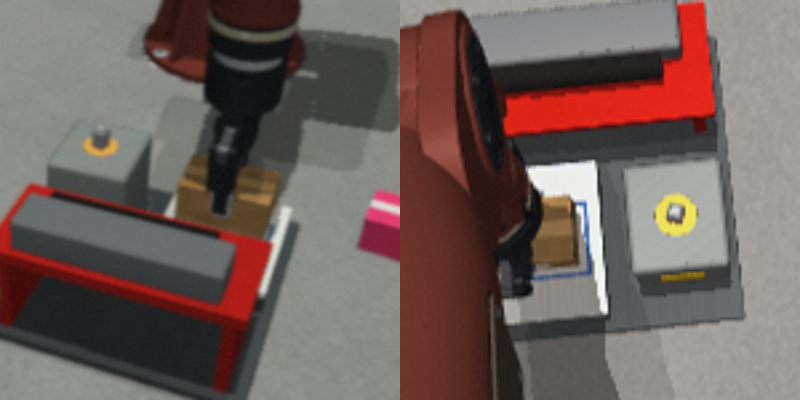

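Run:
```python
from h import *
for z in(.11,.116):
  print(pl("top",255.8,267,z)); 
  for q in((281,175),(195,156),(179,192),(272,212)):print("  s",pl("scene",310+q[0]/2,150+q[1]/2,z))
```

```text
[0.4935 0.0626 0.11  ]
  s [0.4684 0.16   0.11  ]
  s [0.4673 0.0676 0.11  ]
  s [0.5363 0.0688 0.11  ]
  s [0.5342 0.163  0.11  ]
[0.4926 0.062  0.116 ]
  s [0.4769 0.1607 0.116 ]
  s [0.4759 0.0693 0.116 ]
  s [0.5441 0.0704 0.116 ]
  s [0.542  0.1637 0.116 ]
```

Request:
jog_arm:
  steps:
    - {"claw": 45, "x": 0, "y": 0, "z": 12, "ax": 0, "ay": 0, "az": 0}
    - {"claw": 45, "x": 0, "y": 0, "z": 20, "ax": 0, "ay": 0, "az": 0}
    - {"claw": 45, "x": 0, "y": 0, "z": 24, "ax": 0, "ay": 0, "az": 0}
    - {"claw": 45, "x": 0, "y": 0, "z": 26, "ax": 0, "ay": 0, "az": 0}
    - {"claw": 45, "x": 0, "y": 0, "z": 27, "ax": 0, "ay": 0, "az": 0}
    - {"claw": 45, "x": 0, "y": 0, "z": 28, "ax": 0, "ay": 0, "az": 0}
    - {"claw": 45, "x": 0, "y": 0, "z": 28, "ax": 0, "ay": 0, "az": 0}
    - {"claw": 45, "x": 0, "y": 0, "z": 28, "ax": 0, "ay": 0, "az": 0}

```text
time: 6.75
eef_pos: [0.5009, 0.1122, 0.2333]
orientation: [3.141, 0.0, -0.017]
force: [0.0, -1.3, -4.2]
grip_width: 0.694
```

Run:
```python
from h import *
st()
```

```text
t6.75 [0.5009 0.1122 0.2333] yaw [180.   0.  -1.] F [ 0.  -1.3 -4.2] grip 59.2
```

No contact yet (Fz −4.2 N is just the load). I'll creep down.

Request:
jog_arm:
  steps:
    - {"claw": 45, "x": 0, "y": 0, "z": 1, "ax": 0, "ay": 0, "az": 0}
    - {"claw": 45, "x": 0, "y": 0, "z": 2, "ax": 0, "ay": 0, "az": 0}
    - {"claw": 45, "x": 0, "y": 0, "z": 3, "ax": 0, "ay": 0, "az": 0}
    - {"claw": 45, "x": 0, "y": 0, "z": 4, "ax": 0, "ay": 0, "az": 0}
    - {"claw": 45, "x": 0, "y": 0, "z": 4, "ax": 0, "ay": 0, "az": 0}
    - {"claw": 45, "x": 0, "y": 0, "z": 4, "ax": 0, "ay": 0, "az": 0}
    - {"claw": 45, "x": 0, "y": 0, "z": 4, "ax": 0, "ay": 0, "az": 0}
    - {"claw": 45, "x": 0, "y": 0, "z": 4, "ax": 0, "ay": 0, "az": 0}

```text
time: 7.55
eef_pos: [0.5008, 0.1123, 0.2304]
orientation: [3.141, -0.001, -0.017]
force: [-6.4, 0.4, 12.9]
grip_width: 0.688
```

Run:
```python
from h import *
st()
```

```text
t7.55 [0.5008 0.1123 0.2304] yaw [180.  -0.  -1.] F [-6.4  0.4 12.9] grip 58.7
```

Request:
jog_arm:
  steps:
    - {"claw": 45, "x": 0, "y": 0, "z": -0.5, "ax": 0, "ay": 0, "az": 0}
    - {"claw": 70, "x": 0, "y": 0, "z": -0.5, "ax": 0, "ay": 0, "az": 0}
    - {"claw": 85, "x": 0, "y": 0, "z": -0.5, "ax": 0, "ay": 0, "az": 0}
    - {"claw": 85, "x": 0, "y": 0, "z": -0.5, "ax": 0, "ay": 0, "az": 0}
    - {"claw": 85, "x": 0, "y": 0, "z": -0.5, "ax": 0, "ay": 0, "az": 0}
    - {"claw": 85, "x": 0, "y": 0, "z": -20, "ax": 0, "ay": 0, "az": 0}
    - {"claw": 85, "x": 0, "y": 0, "z": -60, "ax": 0, "ay": 0, "az": 0}
    - {"claw": 85, "x": 0, "y": 0, "z": -110, "ax": 0, "ay": 0, "az": 0}

```text
time: 8.35
eef_pos: [0.4999, 0.1123, 0.3402]
orientation: [3.14, 0.003, -0.017]
force: [2.0, 0.7, 0.2]
grip_width: 0.999
```

Run:
```python
from h import *
st()
go([.3856,-.2974,.33],26,"above crank");go([.42,-.15,.36],26,"via")
```

```text
t8.35 [0.4999 0.1123 0.3402] yaw [179.9   0.2  -1. ] F [2.  0.7 0.2] grip 85.3
above crank shift [-107.2  411.6   11.1] rot [ 0.     0.003 -0.471]
via shift [-75.4 263.6 -19.2] rot [ 0.     0.003 -0.471]
```

Request:
jog_arm:
  steps:
    - {"claw": 85, "x": -107, "y": 411, "z": -20, "ax": 0, "ay": 0, "az": -0.471}
    - {"claw": 85, "x": -107, "y": 411, "z": -20, "ax": 0, "ay": 0, "az": -0.471}
    - {"claw": 85, "x": -107, "y": 411, "z": -20, "ax": 0, "ay": 0, "az": -0.471}
    - {"claw": 85, "x": -107, "y": 411, "z": -20, "ax": 0, "ay": 0, "az": -0.471}
    - {"claw": 85, "x": -107, "y": 411, "z": -20, "ax": 0, "ay": 0, "az": -0.471}
    - {"claw": 85, "x": -107, "y": 411, "z": -20, "ax": 0, "ay": 0, "az": -0.471}
    - {"claw": 85, "x": -107, "y": 411, "z": -20, "ax": 0, "ay": 0, "az": -0.471}
    - {"claw": 85, "x": -107, "y": 411, "z": -20, "ax": 0, "ay": 0, "az": -0.471}

```text
time: 9.15
eef_pos: [0.3968, -0.2565, 0.3592]
orientation: [3.142, 0.003, 0.453]
force: [0.3, -0.6, -0.6]
grip_width: 0.995
```

Run:
```python
from h import *
st()
go([.3856,-.2974,.29],26,"above crank")
for n in ("scene","top"):cv2.imwrite(f"pics/{n}4.png",capture(n)[:,:,::-1])
s=cv2.imread("pics/scene4.png");t=cv2.imread("pics/top4.png")
cv2.imwrite("pics/g4.png",np.hstack([cv2.resize(s[180:330,310:460],(400,400),interpolation=2),cv2.resize(t[180:330,190:340],(400,400),interpolation=2)]))
```

```text
t9.15 [ 0.3968 -0.2565  0.3592] yaw [180.    0.2  26. ] F [ 0.3 -0.6 -0.6] grip 85.0
above crank shift [-27.8  31.8  69.3] rot [ 0.     0.003 -0.   ]
```

View pics/g4.png

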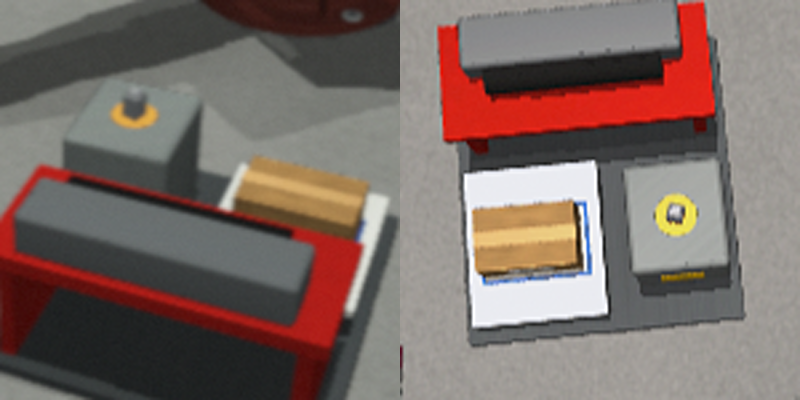

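Run:
```python
from h import *
k=150/400
c=np.array([pl("top",190+(x-400)*k,180+y*k,.085) for x,y in((473,208),(573,202),(578,267),(478,274))]);print(c.mean(0),np.linalg.norm(np.diff(c,axis=0),axis=1),np.degrees(np.arctan2(*(c[0]-c[1])[::-1][1:])) )
```

```text
[0.4975 0.1119 0.085 ] [0.0933 0.0613 0.0923] 87.14507031132926
```

Run:
```python
from h import *
A=lambda x,y:(340+x/4-.4,180+y/4-.4)
S2=lambda x,y:(160+x/4-.4,170+y/4-.4)
print(tri(S2(477,131),A(258,470)),pl("scene",*S2(477,131),.046))
go([.3856,-.2974,.27],26,"above crank");go([.3856,-.2974,.187],26,"grasp")
```

```text
(array([ 0.3855, -0.2972,  0.0467]), np.float64(2.0713766507491945e-05)) [ 0.3845 -0.2978  0.046 ]
above crank shift [-25.8  29.   89.5] rot [ 0.002  0.004 -0.006]
grasp shift [-25.5  28.8 172.5] rot [ 0.002  0.004 -0.006]
```

Request:
jog_arm:
  steps:
    - {"claw": 85, "x": -26, "y": 29, "z": 30, "ax": 0, "ay": 0, "az": 0}
    - {"claw": 85, "x": -26, "y": 29, "z": 60, "ax": 0, "ay": 0, "az": 0}
    - {"claw": 85, "x": -26, "y": 29, "z": 85, "ax": 0, "ay": 0, "az": 0}
    - {"claw": 85, "x": -25.5, "y": 29, "z": 110, "ax": 0, "ay": 0, "az": 0}
    - {"claw": 85, "x": -25.5, "y": 29, "z": 135, "ax": 0, "ay": 0, "az": 0}
    - {"claw": 85, "x": -25.5, "y": 29, "z": 158, "ax": 0, "ay": 0, "az": 0}
    - {"claw": 85, "x": -25.5, "y": 29, "z": 172, "ax": 0, "ay": 0, "az": 0}
    - {"claw": 85, "x": -25.5, "y": 29, "z": 172, "ax": 0, "ay": 0, "az": 0}

```text
time: 10.05
eef_pos: [0.3851, -0.2965, 0.1858]
orientation: [-3.141, 0.005, 0.448]
force: [-0.1, 0.6, 0.4]
grip_width: 0.993
```

Run:
```python
from h import *
st()
go([.3856,-.2974,.187],26,"grasp")
for n in ("scene","top"):cv2.imwrite(f"pics/{n}5.png",capture(n)[:,:,::-1])
s=cv2.imread("pics/scene5.png");t=cv2.imread("pics/top5.png")
cv2.imwrite("pics/g5.png",np.hstack([cv2.resize(s[130:280,200:350],(400,400),interpolation=2),cv2.resize(t[220:370,320:470],(400,400),interpolation=2)]))
```

```text
t10.05 [ 0.3851 -0.2965  0.1858] yaw [-179.9    0.3   25.6] F [-0.1  0.6  0.4] grip 84.8
grasp shift [ 0.   1.  -1.2] rot [-0.001  0.005 -0.006]
```

View pics/g5.png

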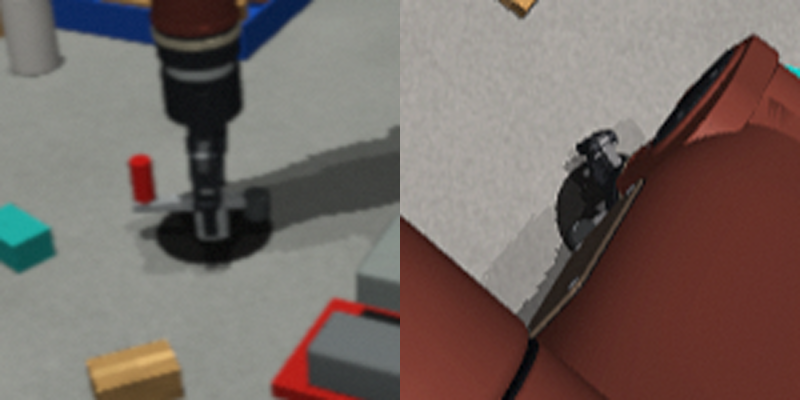

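Request:
jog_arm:
  steps:
    - {"claw": 85, "x": 0, "y": 1, "z": -1, "ax": 0, "ay": 0, "az": 0}
    - {"claw": 50, "x": 0, "y": 1, "z": -1, "ax": 0, "ay": 0, "az": 0}
    - {"claw": 35, "x": 0, "y": 1, "z": -1, "ax": 0, "ay": 0, "az": 0}
    - {"claw": 20, "x": 0, "y": 1, "z": -1, "ax": 0, "ay": 0, "az": 0}
    - {"claw": 20, "x": 0, "y": 1, "z": -1, "ax": 0, "ay": 0, "az": 0}
    - {"claw": 20, "x": 0, "y": 1, "z": -1, "ax": 0, "ay": 0, "az": 0}
    - {"claw": 20, "x": 0, "y": 1, "z": -1, "ax": 0, "ay": 0, "az": 0}
    - {"claw": 20, "x": 0, "y": 1, "z": -1, "ax": 0, "ay": 0, "az": 0}
  grip_force: 60

```text
time: 10.95
eef_pos: [0.3863, -0.2983, 0.1891]
orientation: [3.139, 0.004, 0.448]
force: [-1.1, 0.3, 7.0]
grip_width: 0.339
```

Run:
```python
from h import *
st()
```

```text
t10.95 [ 0.3863 -0.2983  0.1891] yaw [179.9   0.2  25.6] F [-1.1  0.3  7. ] grip 28.9
```

Request:
jog_arm:
  steps:
    - {"claw": 20, "x": 0, "y": 0, "z": -20, "ax": 0, "ay": 0, "az": 0}
    - {"claw": 20, "x": 0, "y": 0, "z": -60, "ax": 0, "ay": 0, "az": 0}
    - {"claw": 20, "x": 0, "y": 0, "z": -105, "ax": 0, "ay": 0, "az": 0}
    - {"claw": 20, "x": 0, "y": 0, "z": -150, "ax": 0, "ay": 0, "az": 0}
    - {"claw": 20, "x": 0, "y": 0, "z": -180, "ax": 0, "ay": 0, "az": 0}
    - {"claw": 20, "x": 0, "y": 0, "z": -180, "ax": 0, "ay": 0, "az": 0}
    - {"claw": 20, "x": 0, "y": 0, "z": -180, "ax": 0, "ay": 0, "az": 0}
    - {"claw": 20, "x": 0, "y": 0, "z": -180, "ax": 0, "ay": 0, "az": 0}

```text
time: 11.75
eef_pos: [0.3862, -0.2971, 0.3673]
orientation: [-3.141, 0.005, 0.448]
force: [-0.7, -0.2, -3.8]
grip_width: 0.339
```

Run:
```python
from h import *
st()
go([.4988,-.0292,.355],68,"above shaft")
for n in ("scene","top"):cv2.imwrite(f"pics/{n}6.png",capture(n)[:,:,::-1])
s=cv2.imread("pics/scene6.png");t=cv2.imread("pics/top6.png")
cv2.imwrite("pics/g6.png",np.hstack([cv2.resize(s[80:280,200:400],(400,400),interpolation=2),cv2.resize(t[180:380,300:500],(400,400),interpolation=2)]))
```

```text
t11.75 [ 0.3862 -0.2971  0.3673] yaw [-180.     0.3   25.6] F [-0.7 -0.2 -3.8] grip 28.9
above shaft shift [ 217.5 -192.8   11.4] rot [-0.002  0.004 -0.739]
```

View pics/g6.png

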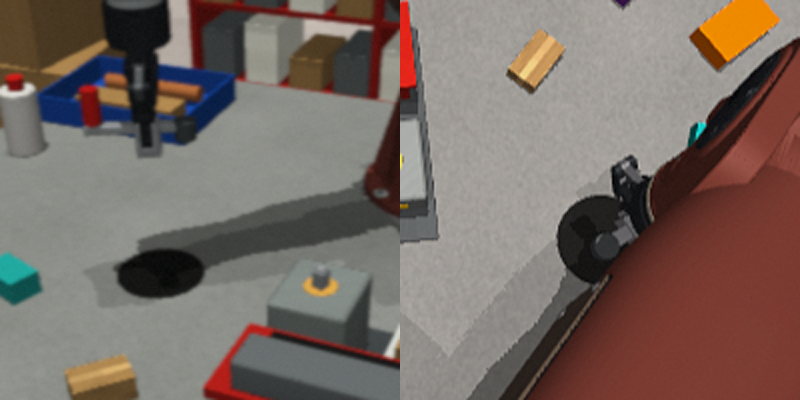

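Request:
jog_arm:
  steps:
    - {"claw": 20, "x": 217, "y": -193, "z": 0, "ax": 0, "ay": 0, "az": -0.74}
    - {"claw": 20, "x": 217, "y": -193, "z": 0, "ax": 0, "ay": 0, "az": -0.74}
    - {"claw": 20, "x": 217, "y": -193, "z": 0, "ax": 0, "ay": 0, "az": -0.74}
    - {"claw": 20, "x": 217, "y": -193, "z": 0, "ax": 0, "ay": 0, "az": -0.74}
    - {"claw": 20, "x": 217, "y": -193, "z": 0, "ax": 0, "ay": 0, "az": -0.74}
    - {"claw": 20, "x": 217, "y": -193, "z": 0, "ax": 0, "ay": 0, "az": -0.74}
    - {"claw": 20, "x": 217.5, "y": -193, "z": 15, "ax": 0, "ay": 0, "az": -0.74}
    - {"claw": 20, "x": 217.5, "y": -193, "z": 25, "ax": 0, "ay": 0, "az": -0.74}

```text
time: 12.65
eef_pos: [0.4985, -0.0279, 0.3396]
orientation: [-3.136, 0.004, 1.19]
force: [-1.2, 0.7, -3.3]
grip_width: 0.341
```

Run:
```python
from h import *
st()
go([.4988,-.0292,.335],68,"above shaft")
for n in ("scene","top"):cv2.imwrite(f"pics/{n}7.png",capture(n)[:,:,::-1])
s=cv2.imread("pics/scene7.png");t=cv2.imread("pics/top7.png")
cv2.imwrite("pics/g7.png",np.hstack([cv2.resize(s[150:250,310:410],(400,400),interpolation=2),cv2.resize(t[200:300,240:340],(400,400),interpolation=2)]))
```

```text
t12.65 [ 0.4985 -0.0279  0.3396] yaw [-179.7    0.2   68.2] F [-1.2  0.7 -3.3] grip 29.1
above shaft shift [-1.1  0.8  4.6] rot [-0.006  0.004  0.003]
```

View pics/g7.png

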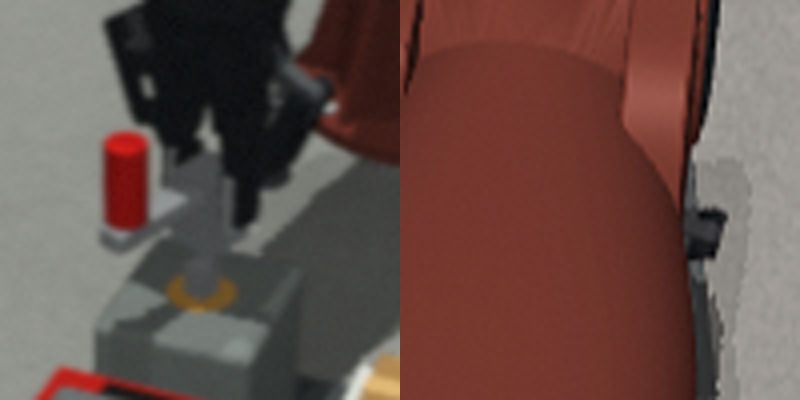

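Run:
```python
from h import *
go([.4998,-.0298,.333],68,"above shaft");go([.4998,-.0298,.305],68,"home")
```

```text
above shaft shift [0.3 2.2 6.3] rot [-0.008  0.004  0.001]
home shift [ 0.4  2.4 34.3] rot [-0.008  0.004  0.001]
```

Request:
jog_arm:
  steps:
    - {"claw": 20, "x": 0.3, "y": 2.2, "z": 6, "ax": -0.008, "ay": 0.004, "az": 0}
    - {"claw": 20, "x": 0.3, "y": 2.2, "z": 6, "ax": -0.008, "ay": 0.004, "az": 0}
    - {"claw": 20, "x": 0.3, "y": 2.2, "z": 8, "ax": -0.008, "ay": 0.004, "az": 0}
    - {"claw": 20, "x": 0.3, "y": 2.2, "z": 10, "ax": -0.008, "ay": 0.004, "az": 0}
    - {"claw": 20, "x": 0.3, "y": 2.2, "z": 12, "ax": -0.008, "ay": 0.004, "az": 0}
    - {"claw": 20, "x": 0.3, "y": 2.2, "z": 14, "ax": -0.008, "ay": 0.004, "az": 0}
    - {"claw": 20, "x": 0.3, "y": 2.2, "z": 15, "ax": -0.008, "ay": 0.004, "az": 0}
    - {"claw": 20, "x": 0.3, "y": 2.2, "z": 15, "ax": -0.008, "ay": 0.004, "az": 0}

```text
time: 13.55
eef_pos: [0.4997, -0.0297, 0.3241]
orientation: [-3.141, 0.0, 1.187]
force: [-1.0, 0.1, -3.1]
grip_width: 0.34
```

Run:
```python
from h import *
st();print(state()["ft_torque"])
go([.4998,-.0298,.305],68,"home")
```

```text
t13.55 [ 0.4997 -0.0297  0.3241] yaw [-180.    0.   68.] F [-1.   0.1 -3.1] grip 29.0
[ 0.0265  0.0231 -0.053 ]
home shift [ 0.   0.2 19.1] rot [-0.     0.     0.001]
```

No contact so far: the hub underside is at about 0.139, level with the taper. I'll continue down.

Request:
jog_arm:
  steps:
    - {"claw": 20, "x": 0, "y": 0, "z": 2, "ax": 0, "ay": 0, "az": 0}
    - {"claw": 20, "x": 0, "y": 0, "z": 4, "ax": 0, "ay": 0, "az": 0}
    - {"claw": 20, "x": 0, "y": 0, "z": 6, "ax": 0, "ay": 0, "az": 0}
    - {"claw": 20, "x": 0, "y": 0, "z": 8, "ax": 0, "ay": 0, "az": 0}
    - {"claw": 20, "x": 0, "y": 0, "z": 10, "ax": 0, "ay": 0, "az": 0}
    - {"claw": 20, "x": 0, "y": 0, "z": 10, "ax": 0, "ay": 0, "az": 0}
    - {"claw": 20, "x": 0, "y": 0, "z": 10, "ax": 0, "ay": 0, "az": 0}
    - {"claw": 20, "x": 0, "y": 0, "z": 10, "ax": 0, "ay": 0, "az": 0}

```text
time: 14.35
eef_pos: [0.4996, -0.0297, 0.3141]
orientation: [-3.141, 0.0, 1.187]
force: [-0.3, -0.7, -3.9]
grip_width: 0.341
```

Run:
```python
from h import *
st();print(state()["ft_torque"])
go([.4998,-.0298,.305],68,"home")
```

```text
t14.35 [ 0.4996 -0.0297  0.3141] yaw [-180.    0.   68.] F [-0.3 -0.7 -3.9] grip 29.2
[-0.2769  0.166  -0.0283]
home shift [0.  0.2 9.1] rot [-0.001  0.     0.001]
```

Sliding freely onto the shaft. I'll finish the last 9 mm and watch the force.

Request:
jog_arm:
  steps:
    - {"claw": 20, "x": 0, "y": 0, "z": 2, "ax": 0, "ay": 0, "az": 0}
    - {"claw": 20, "x": 0, "y": 0, "z": 4, "ax": 0, "ay": 0, "az": 0}
    - {"claw": 20, "x": 0, "y": 0, "z": 6, "ax": 0, "ay": 0, "az": 0}
    - {"claw": 20, "x": 0, "y": 0, "z": 8, "ax": 0, "ay": 0, "az": 0}
    - {"claw": 20, "x": 0, "y": 0, "z": 9, "ax": 0, "ay": 0, "az": 0}
    - {"claw": 20, "x": 0, "y": 0, "z": 9, "ax": 0, "ay": 0, "az": 0}
    - {"claw": 20, "x": 0, "y": 0, "z": 9, "ax": 0, "ay": 0, "az": 0}
    - {"claw": 20, "x": 0, "y": 0, "z": 9, "ax": 0, "ay": 0, "az": 0}

```text
time: 15.15
eef_pos: [0.4995, -0.0297, 0.3051]
orientation: [-3.141, 0.0, 1.187]
force: [-1.9, -1.0, 0.2]
grip_width: 0.339
```

Run:
```python
from h import *
st();print(state()["ft_torque"])
```

```text
t15.15 [ 0.4995 -0.0297  0.3051] yaw [-180.    0.   68.] F [-1.9 -1.   0.2] grip 29.0
[-0.2636  0.3776 -0.0111]
```

Request:
jog_arm:
  steps:
    - {"claw": 20, "x": 0, "y": 0, "z": 0.5, "ax": 0, "ay": 0, "az": 0}
    - {"claw": 50, "x": 0, "y": 0, "z": 0, "ax": 0, "ay": 0, "az": 0}
    - {"claw": 60, "x": 0, "y": 0, "z": 0, "ax": 0, "ay": 0, "az": 0}
    - {"claw": 60, "x": 0, "y": 0, "z": 0, "ax": 0, "ay": 0, "az": 0}
    - {"claw": 60, "x": 0, "y": 0, "z": -20, "ax": 0, "ay": 0, "az": 0}
    - {"claw": 60, "x": 0, "y": 0, "z": -50, "ax": 0, "ay": 0, "az": 0}
    - {"claw": 60, "x": 0, "y": 0, "z": -95, "ax": 0, "ay": 0, "az": 0}
    - {"claw": 60, "x": 0, "y": 0, "z": -95, "ax": 0, "ay": 0, "az": 0}

```text
time: 15.95
eef_pos: [0.5011, -0.0299, 0.4052]
orientation: [3.134, -0.001, 1.188]
force: [1.6, -0.3, 0.2]
grip_width: 0.701
```

Run:
```python
from h import *
st()
go([.5593,-.0538,.40],68,"above grip")
for n in ("scene","top"):cv2.imwrite(f"pics/{n}8.png",capture(n)[:,:,::-1])
s=cv2.imread("pics/scene8.png");t=cv2.imread("pics/top8.png")
cv2.imwrite("pics/g8.png",np.hstack([cv2.resize(s[150:250,310:410],(400,400),interpolation=2),cv2.resize(t[200:300,240:340],(400,400),interpolation=2)]))
```

```text
t15.95 [ 0.5011 -0.0299  0.4052] yaw [179.6  -0.1  68. ] F [ 1.6 -0.3  0.2] grip 59.8
above grip shift [-0.4 62.9  5.7] rot [ 0.008 -0.001  0.001]
```

View pics/g8.png

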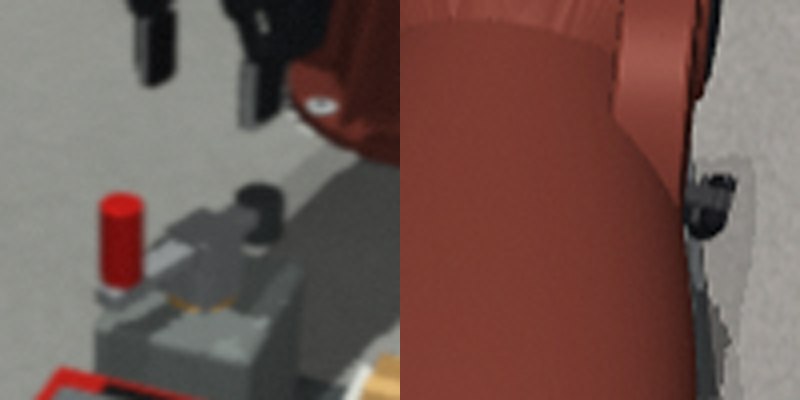

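Run:
```python
from h import *
print(pl("scene",310+121/4-.4,150+204/4-.4,.2065))
print(pl("scene",310+204/4-.4,150+218/4-.4,.162))
```

```text
[ 0.5619 -0.0529  0.2065]
[ 0.4913 -0.0331  0.162 ]
```

Request:
jog_arm:
  steps:
    - {"claw": 60, "x": -0.5, "y": 63, "z": 0, "ax": 0.008, "ay": 0, "az": 0}
    - {"claw": 60, "x": -0.5, "y": 63, "z": 0, "ax": 0.008, "ay": 0, "az": 0}
    - {"claw": 60, "x": -0.5, "y": 63, "z": 15, "ax": 0.008, "ay": 0, "az": 0}
    - {"claw": 60, "x": -0.5, "y": 63, "z": 35, "ax": 0.008, "ay": 0, "az": 0}
    - {"claw": 60, "x": -0.5, "y": 63, "z": 52, "ax": 0.008, "ay": 0, "az": 0}
    - {"claw": 60, "x": -0.5, "y": 63, "z": 60, "ax": 0.008, "ay": 0, "az": 0}
    - {"claw": 60, "x": -0.5, "y": 63, "z": 60, "ax": 0.008, "ay": 0, "az": 0}
    - {"claw": 60, "x": -0.5, "y": 63, "z": 60, "ax": 0.008, "ay": 0, "az": 0}

```text
time: 16.85
eef_pos: [0.5584, -0.0538, 0.3413]
orientation: [-3.135, -0.0, 1.188]
force: [0.4, 0.6, 0.3]
grip_width: 0.702
```

Run:
```python
from h import *
st()
for n in ("scene",):cv2.imwrite(f"pics/{n}9.png",capture(n)[:,:,::-1])
s=cv2.imread("pics/scene9.png")
cv2.imwrite("pics/g9.png",cv2.resize(s[150:250,310:410],(400,400),interpolation=2))
```

```text
t16.85 [ 0.5584 -0.0538  0.3413] yaw [-179.6   -0.    68. ] F [0.4 0.6 0.3] grip 59.9
```

View pics/g9.png

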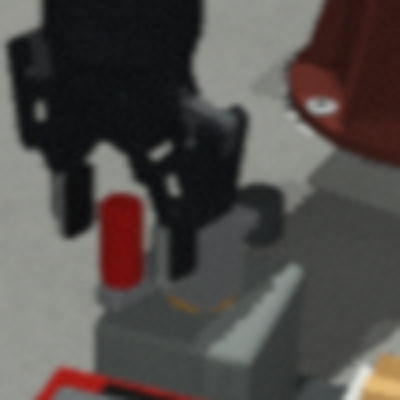

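Request:
jog_arm:
  steps:
    - {"claw": 60, "x": 0, "y": 1, "z": -4, "ax": -0.006, "ay": 0, "az": 0}
    - {"claw": 40, "x": 0, "y": 1, "z": -4, "ax": -0.006, "ay": 0, "az": 0}
    - {"claw": 15, "x": 0, "y": 1, "z": -4, "ax": -0.006, "ay": 0, "az": 0}
    - {"claw": 15, "x": 0, "y": 1, "z": -4, "ax": -0.006, "ay": 0, "az": 0}
    - {"claw": 15, "x": 0, "y": 1, "z": -4, "ax": -0.006, "ay": 0, "az": 0}
    - {"claw": 15, "x": 0, "y": 1, "z": -4, "ax": -0.006, "ay": 0, "az": 0}
    - {"claw": 15, "x": 0, "y": 1, "z": -4, "ax": -0.006, "ay": 0, "az": 0}
    - {"claw": 15, "x": 0, "y": 1, "z": -4, "ax": -0.006, "ay": 0, "az": 0}
  grip_force: 30

```text
time: 17.7
eef_pos: [0.5597, -0.0543, 0.346]
orientation: [3.14, -0.0, 1.188]
force: [1.0, -1.3, 3.8]
grip_width: 0.258
```

```bash
cat >> h.py <<'E'
SH=np.array([.499,-.0295])
def wind(a0,n,step,r=.065,z=.345,yaw=68,sh=SH):
    "rows for crank angles a0-step*i (deg), rel. to current pose"
    s=state();R=Ro.from_euler('xyz',s["orientation"]).as_matrix()
    for i in range(1,n+1):
        a=np.radians(a0-step*i);p=np.array([sh[0]+r*np.cos(a),sh[1]+r*np.sin(a),z])
        print(i,np.round(a0-step*i,1),np.round(R.T@(p-s["eef_pos"])*1000,1))
def ang(sh=SH):
    e=state()["eef_pos"][:2]-sh;print("ang",np.degrees(np.arctan2(e[1],e[0])),"r",np.linalg.norm(e))
E
python3 - <<'E'
from h import *
st();ang();wind(-21,8,8)
go([.56,-.0535,.345],68)
E
```

```text
t17.70 [ 0.5597 -0.0543  0.346 ] yaw [179.9  -0.   68. ] F [ 1.  -1.3  3.8] grip 22.0
ang -22.203056108685796 r 0.06557498667349299
1 -29 [-7.7 -1.1  1. ]
2 -37 [-16.6  -2.8   1. ]
3 -45 [-25.2  -5.8   0.9]
4 -53 [-33.2  -9.9   0.9]
5 -61 [-40.7 -15.1   0.9]
6 -69 [-47.3 -21.3   0.9]
7 -77 [-53.  -28.3   0.9]
8 -85 [-57.7 -36.1   0.9]
 shift [ 0.8 -0.   1. ] rot [ 0.001 -0.     0.001]
```

Request:
jog_arm:
  steps:
    - {"claw": 15, "x": -7.7, "y": -1.1, "z": 1, "ax": 0, "ay": 0, "az": 0}
    - {"claw": 15, "x": -16.6, "y": -2.8, "z": 1, "ax": 0, "ay": 0, "az": 0}
    - {"claw": 15, "x": -25.2, "y": -5.8, "z": 1, "ax": 0, "ay": 0, "az": 0}
    - {"claw": 15, "x": -33.2, "y": -9.9, "z": 1, "ax": 0, "ay": 0, "az": 0}
    - {"claw": 15, "x": -40.7, "y": -15.1, "z": 1, "ax": 0, "ay": 0, "az": 0}
    - {"claw": 15, "x": -47.3, "y": -21.3, "z": 1, "ax": 0, "ay": 0, "az": 0}
    - {"claw": 15, "x": -53, "y": -28.3, "z": 1, "ax": 0, "ay": 0, "az": 0}
    - {"claw": 15, "x": -57.7, "y": -36.1, "z": 1, "ax": 0, "ay": 0, "az": 0}

```text
time: 18.5
eef_pos: [0.5053, -0.0952, 0.3459]
orientation: [3.136, -0.0, 1.187]
force: [3.0, -1.7, 6.7]
grip_width: 0.263
```

Run:
```python
from h import *
st();ang();wind(-85,8,12)
for n in ("scene",):cv2.imwrite(f"pics/{n}10.png",capture(n)[:,:,::-1])
s=cv2.imread("pics/scene10.png")
cv2.imwrite("pics/g10.png",cv2.resize(s[150:300,310:460],(600,600),interpolation=2))
```

```text
t18.50 [ 0.5053 -0.0952  0.3459] yaw [179.7  -0.   68. ] F [ 3.  -1.7  6.7] grip 22.4
ang -84.52183803406574 r 0.06600076163684132
1 -97 [ -4.2 -13.6   0.8]
2 -109 [ -6.3 -27.1   0.7]
3 -121 [ -5.6 -40.6   0.7]
4 -133 [ -2.1 -53.8   0.6]
5 -145 [  4.1 -65.9   0.5]
6 -157 [ 12.6 -76.4   0.5]
7 -169 [ 23.2 -85.    0.4]
8 -181 [ 35.3 -91.1   0.4]
```

View pics/g10.png

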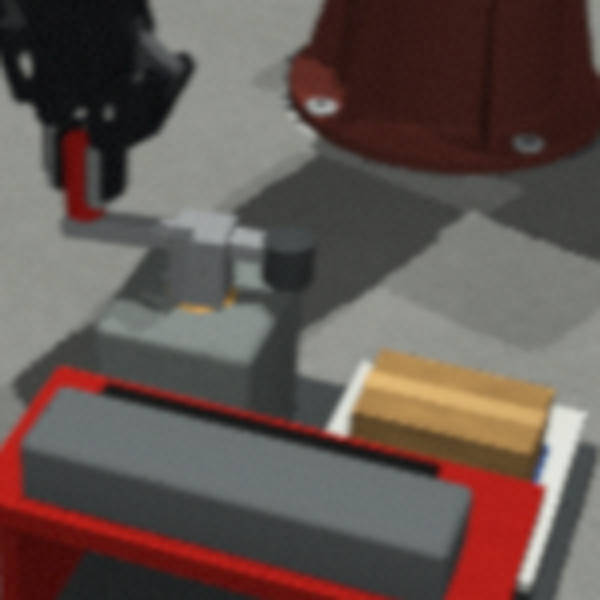

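The crank turns and the tray rises at low force. I'll keep winding.

Request:
jog_arm:
  steps:
    - {"claw": 15, "x": -4.2, "y": -13.6, "z": 0.5, "ax": 0, "ay": 0, "az": 0}
    - {"claw": 15, "x": -6.3, "y": -27.1, "z": 0.5, "ax": 0, "ay": 0, "az": 0}
    - {"claw": 15, "x": -5.6, "y": -40.6, "z": 0.5, "ax": 0, "ay": 0, "az": 0}
    - {"claw": 15, "x": -2.1, "y": -53.8, "z": 0.5, "ax": 0, "ay": 0, "az": 0}
    - {"claw": 15, "x": 4.1, "y": -65.9, "z": 0.5, "ax": 0, "ay": 0, "az": 0}
    - {"claw": 15, "x": 12.6, "y": -76.4, "z": 0.5, "ax": 0, "ay": 0, "az": 0}
    - {"claw": 15, "x": 23.2, "y": -85, "z": 0.5, "ax": 0, "ay": 0, "az": 0}
    - {"claw": 15, "x": 35.3, "y": -91.1, "z": 0.5, "ax": 0, "ay": 0, "az": 0}

```text
time: 19.35
eef_pos: [0.4327, -0.0283, 0.3454]
orientation: [3.136, 0.002, 1.186]
force: [4.0, -3.7, 3.2]
grip_width: 0.259
```

Run:
```python
from h import *
st();ang();wind(-181,8,12)
```

```text
t19.35 [ 0.4327 -0.0283  0.3454] yaw [179.7   0.1  68. ] F [ 4.  -3.7  3.2] grip 22.1
ang 178.97346250659677 r 0.06633103486766849
1 -193 [13.6 -2.3  0.3]
2 -205 [27.1 -3.   0.3]
3 -217 [40.6 -0.9  0.3]
4 -229 [53.3  4.   0.3]
5 -241 [64.7 11.4  0.3]
6 -253 [74.3 21.   0.4]
7 -265 [81.7 32.4  0.4]
8 -277 [86.6 45.1  0.5]
```

Request:
jog_arm:
  steps:
    - {"claw": 15, "x": 13.6, "y": -2.3, "z": 0.3, "ax": 0, "ay": 0, "az": 0}
    - {"claw": 15, "x": 27.1, "y": -3, "z": 0.3, "ax": 0, "ay": 0, "az": 0}
    - {"claw": 15, "x": 40.6, "y": -0.9, "z": 0.3, "ax": 0, "ay": 0, "az": 0}
    - {"claw": 15, "x": 53.3, "y": 4, "z": 0.3, "ax": 0, "ay": 0, "az": 0}
    - {"claw": 15, "x": 64.7, "y": 11.4, "z": 0.3, "ax": 0, "ay": 0, "az": 0}
    - {"claw": 15, "x": 74.3, "y": 21, "z": 0.3, "ax": 0, "ay": 0, "az": 0}
    - {"claw": 15, "x": 81.7, "y": 32.4, "z": 0.3, "ax": 0, "ay": 0, "az": 0}
    - {"claw": 15, "x": 86.6, "y": 45.1, "z": 0.3, "ax": 0, "ay": 0, "az": 0}

```text
time: 20.15
eef_pos: [0.5066, 0.0355, 0.3452]
orientation: [3.138, 0.003, 1.187]
force: [-4.2, -2.9, 8.8]
grip_width: 0.26
```

Run:
```python
from h import *
st();ang();wind(-277,8,12)
```

```text
t20.15 [0.5066 0.0355 0.3452] yaw [179.8   0.2  68. ] F [-4.2 -2.9  8.8] grip 22.2
ang 83.35718740369498 r 0.06548304356296128
1 -289 [ 1.8 13.9  0.3]
2 -301 [ 1.1 27.5  0.4]
3 -313 [-2.5 40.6  0.4]
4 -325 [-8.6 52.7  0.5]
5 -337 [-17.2  63.3   0.6]
6 -349 [-27.8  71.9   0.6]
7 -361 [-39.9  78.    0.7]
8 -373 [-53.   81.5   0.7]
```

Request:
jog_arm:
  steps:
    - {"claw": 15, "x": 1.8, "y": 13.9, "z": 0.2, "ax": 0, "ay": 0, "az": 0}
    - {"claw": 15, "x": 1.1, "y": 27.5, "z": 0.2, "ax": 0, "ay": 0, "az": 0}
    - {"claw": 15, "x": -2.5, "y": 40.6, "z": 0.2, "ax": 0, "ay": 0, "az": 0}
    - {"claw": 15, "x": -8.6, "y": 52.7, "z": 0.2, "ax": 0, "ay": 0, "az": 0}
    - {"claw": 15, "x": -17.2, "y": 63.3, "z": 0.2, "ax": 0, "ay": 0, "az": 0}
    - {"claw": 15, "x": -27.8, "y": 71.9, "z": 0.2, "ax": 0, "ay": 0, "az": 0}
    - {"claw": 15, "x": -39.9, "y": 78, "z": 0.2, "ax": 0, "ay": 0, "az": 0}
    - {"claw": 15, "x": -53, "y": 81.5, "z": 0.2, "ax": 0, "ay": 0, "az": 0}

```text
time: 20.95
eef_pos: [0.5628, -0.0439, 0.3458]
orientation: [3.137, 0.001, 1.188]
force: [2.0, 3.4, 5.4]
grip_width: 0.257
```

Run:
```python
from h import *
st();ang();wind(-13,8,12)
for n in ("scene",):cv2.imwrite(f"pics/{n}11.png",capture(n)[:,:,::-1])
s=cv2.imread("pics/scene11.png")
cv2.imwrite("pics/g11.png",cv2.resize(s[170:320,310:460],(600,600),interpolation=2))
```

```text
t20.95 [ 0.5628 -0.0439  0.3458] yaw [179.7   0.1  68.1] F [2.  3.4 5.4] grip 21.9
ang -12.688842372062703 r 0.06539733947741992
1 -25 [-14.    0.4   0.8]
2 -37 [-27.4  -1.8   0.8]
3 -49 [-40.1  -6.7   0.8]
4 -61 [-51.5 -14.1   0.8]
5 -73 [-61.1 -23.7   0.7]
6 -85 [-68.5 -35.1   0.7]
7 -97 [-73.3 -47.8   0.6]
8 -109 [-75.4 -61.2   0.6]
```

View pics/g11.png

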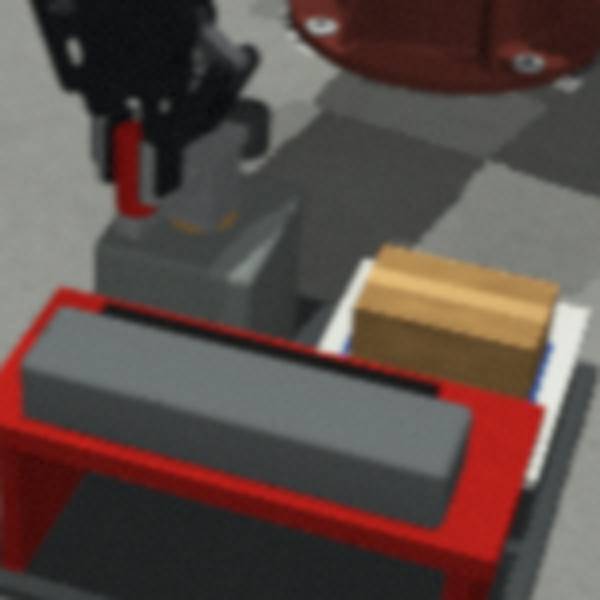

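Run:
```python
import cv2,numpy as np
s=cv2.imread("pics/scene4.png");t=cv2.imread("pics/top4.png")
cv2.imwrite("pics/g12.png",np.hstack([cv2.resize(s[230:280,390:460],None,fx=6,fy=6,interpolation=2)[:300,:400],cv2.resize(t[250:300,210:276],None,fx=6,fy=6,interpolation=2)[:300]]))
s=cv2.imread("pics/scene11.png")
cv2.imwrite("pics/g13.png",cv2.resize(s[225:275,390:460],None,fx=10,fy=10,interpolation=2))
```

```text
(no output)
```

View pics/g12.png

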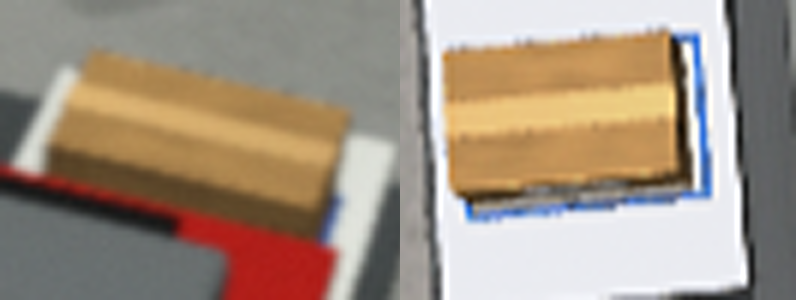

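View pics/g13.png

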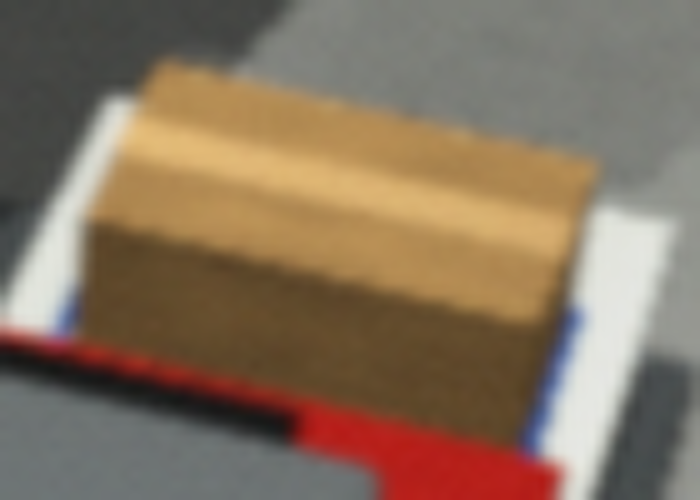

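```bash
cat > hh.py <<'E'
from h import *
S4={'BL':(88,50),'BR':(350,105),'FR':(325,203),'FL':(48,148)}
T4={'FR':(443,50),'FL':(671,32),'BL':(682,182),'BR':(452,195)}
P={}
for k in S4:
    u=(389.6+S4[k][0]/6,229.6+S4[k][1]/6);v=(209.6+(T4[k][0]-400)/6,249.6+T4[k][1]/6)
    P[k]=tri(u,v)[0]
def height(px,xy):
    "height along vertical line over xy that best matches the pixel's row"
    zs=np.linspace(.05,.15,1001);r=np.array([proj("scene",[*xy,z])[1] for z in zs]);return zs[np.argmin(abs(r-px[1]))]
E
python3 - <<'E'
from hh import *
for k in P:print(k,P[k])
c=sum(P.values())/4;print("c",c)
# ideal rect centred at c
S11={'BL':(158,62),'BR':(600,160),'FR':(540,322),'FL':(92,218)}
off={'BL':(-.03,-.0475),'BR':(-.03,.0475),'FR':(.03,.0475),'FL':(.03,-.0475)}
M=get_calibration
for k in S11:
    xy=c[:2]+np.array(off[k])+np.array([0.0008,0.0])*(1 if off[k][1]>0 else -1)
    print(k,height((389.6+S4[k][0]/6,229.6+S4[k][1]/6),xy),height((389.6+S11[k][0]/10,224.6+S11[k][1]/10),xy))
# deck edge left-most top corner check: deck near corner
E
```

```text
BL [0.4662 0.0647 0.0817]
BR [0.4704 0.1593 0.0859]
FR [0.5305 0.1603 0.0872]
FL [0.5288 0.0653 0.0819]
c [0.499  0.1124 0.0842]
BL 0.08310000000000001 0.10239999999999999
BR 0.08560000000000001 0.10289999999999999
FR 0.0866 0.1038
FL 0.0813 0.1022
```

Request:
jog_arm:
  steps:
    - {"claw": 15, "x": -14, "y": 0.4, "z": 0.5, "ax": 0, "ay": 0, "az": 0}
    - {"claw": 15, "x": -27.4, "y": -1.8, "z": 0.5, "ax": 0, "ay": 0, "az": 0}
    - {"claw": 15, "x": -40.1, "y": -6.7, "z": 0.5, "ax": 0, "ay": 0, "az": 0}
    - {"claw": 15, "x": -51.5, "y": -14.1, "z": 0.5, "ax": 0, "ay": 0, "az": 0}
    - {"claw": 15, "x": -61.1, "y": -23.7, "z": 0.5, "ax": 0, "ay": 0, "az": 0}
    - {"claw": 15, "x": -68.5, "y": -35.1, "z": 0.5, "ax": 0, "ay": 0, "az": 0}
    - {"claw": 15, "x": -73.3, "y": -47.8, "z": 0.5, "ax": 0, "ay": 0, "az": 0}
    - {"claw": 15, "x": -75.4, "y": -61.2, "z": 0.5, "ax": 0, "ay": 0, "az": 0}

```text
time: 21.8
eef_pos: [0.4777, -0.0924, 0.3456]
orientation: [3.135, 0.001, 1.187]
force: [5.6, 3.0, 4.7]
grip_width: 0.257
```

Run:
```python
from h import *
st();ang();wind(-109,8,12)
```

```text
t21.80 [ 0.4777 -0.0924  0.3456] yaw [179.6   0.   68. ] F [5.6 3.  4.7] grip 22.0
ang -108.73915745803143 r 0.0664485865583069
1 -121 [  2.1 -14.    0.5]
2 -133 [  5.7 -27.1   0.4]
3 -145 [ 11.8 -39.2   0.4]
4 -157 [ 20.4 -49.7   0.3]
5 -169 [ 30.9 -58.3   0.2]
6 -181 [ 43.  -64.5   0.2]
7 -193 [ 56.2 -68.    0.1]
8 -205 [ 69.7 -68.7   0.1]
```

Request:
jog_arm:
  steps:
    - {"claw": 15, "x": 2.1, "y": -14, "z": 0.3, "ax": 0, "ay": 0, "az": 0}
    - {"claw": 15, "x": 5.7, "y": -27.1, "z": 0.3, "ax": 0, "ay": 0, "az": 0}
    - {"claw": 15, "x": 11.8, "y": -39.2, "z": 0.3, "ax": 0, "ay": 0, "az": 0}
    - {"claw": 15, "x": 20.4, "y": -49.7, "z": 0.3, "ax": 0, "ay": 0, "az": 0}
    - {"claw": 15, "x": 30.9, "y": -58.3, "z": 0.2, "ax": 0, "ay": 0, "az": 0}
    - {"claw": 15, "x": 43, "y": -64.5, "z": 0.2, "ax": 0, "ay": 0, "az": 0}
    - {"claw": 15, "x": 56.2, "y": -68, "z": 0.2, "ax": 0, "ay": 0, "az": 0}
    - {"claw": 15, "x": 69.7, "y": -68.7, "z": 0.2, "ax": 0, "ay": 0, "az": 0}

```text
time: 22.6
eef_pos: [0.4392, -0.0016, 0.3452]
orientation: [3.136, 0.002, 1.186]
force: [-1.8, -3.4, 8.0]
grip_width: 0.259
```

Run:
```python
from h import *
st();ang();wind(-205,8,7)
```

```text
t22.60 [ 0.4392 -0.0016  0.3452] yaw [179.7   0.1  68. ] F [-1.8 -3.4  8. ] grip 22.2
ang 154.98037128805572 r 0.06604577788133302
1 -212 [7.8 1.9 0.2]
2 -219 [15.5  3.8  0.2]
3 -226 [23.   6.6  0.2]
4 -233 [30.  10.2  0.2]
5 -240 [36.5 14.7  0.2]
6 -247 [42.5 20.   0.2]
7 -254 [47.8 25.9  0.2]
8 -261 [52.3 32.5  0.2]
```

Request:
jog_arm:
  steps:
    - {"claw": 15, "x": 7.8, "y": 1.9, "z": 0.2, "ax": 0, "ay": 0, "az": 0}
    - {"claw": 15, "x": 15.5, "y": 3.8, "z": 0.2, "ax": 0, "ay": 0, "az": 0}
    - {"claw": 15, "x": 23, "y": 6.6, "z": 0.2, "ax": 0, "ay": 0, "az": 0}
    - {"claw": 15, "x": 30, "y": 10.2, "z": 0.2, "ax": 0, "ay": 0, "az": 0}
    - {"claw": 15, "x": 36.5, "y": 14.7, "z": 0.2, "ax": 0, "ay": 0, "az": 0}
    - {"claw": 15, "x": 42.5, "y": 20, "z": 0.2, "ax": 0, "ay": 0, "az": 0}
    - {"claw": 15, "x": 47.8, "y": 25.9, "z": 0.2, "ax": 0, "ay": 0, "az": 0}
    - {"claw": 15, "x": 52.3, "y": 32.5, "z": 0.2, "ax": 0, "ay": 0, "az": 0}

```text
time: 23.4
eef_pos: [0.4884, 0.0351, 0.3452]
orientation: [3.137, 0.004, 1.187]
force: [-4.6, -0.7, 10.9]
grip_width: 0.258
```

Run:
```python
from h import *
st();ang();wind(-261,8,5)
for n in ("scene","top"):cv2.imwrite(f"pics/{n}14.png",capture(n)[:,:,::-1])
s=cv2.imread("pics/scene14.png");t=cv2.imread("pics/top14.png")
cv2.imwrite("pics/g14.png",cv2.resize(s[210:270,380:460],None,fx=10,fy=10,interpolation=2))
cv2.imwrite("pics/g14t.png",cv2.resize(t[210:310,200:300],None,fx=6,fy=6,interpolation=2))
```

```text
t23.40 [0.4884 0.0351 0.3452] yaw [179.8   0.2  68. ] F [-4.6 -0.7 10.9] grip 22.0
ang 99.3432067039569 r 0.06546489865340559
1 -266 [2.5 5.6 0.2]
2 -271 [ 4.8 10.8  0.3]
3 -276 [ 6.6 16.1  0.3]
4 -281 [ 7.9 21.6  0.3]
5 -286 [ 8.7 27.3  0.3]
6 -291 [ 9.1 32.9  0.3]
7 -296 [ 8.9 38.6  0.4]
8 -301 [ 8.3 44.2  0.4]
```

View pics/g14.png

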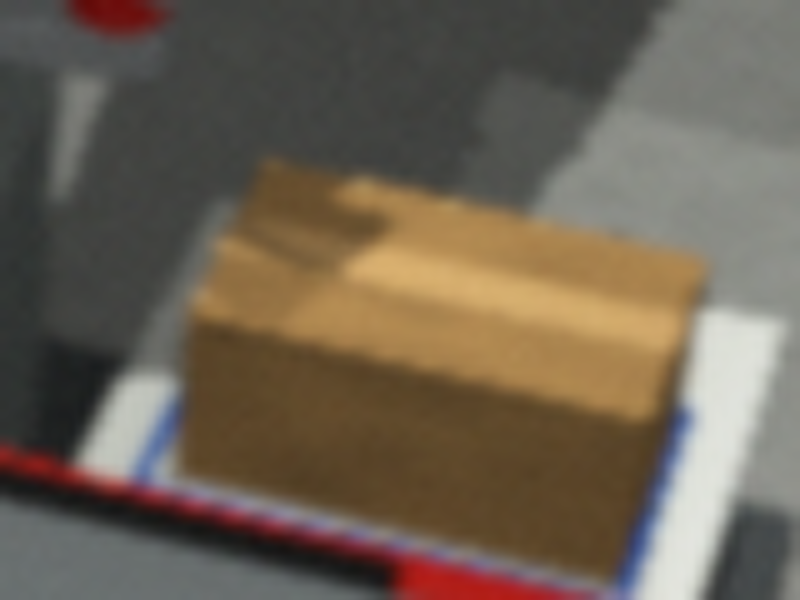

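View pics/g14t.png

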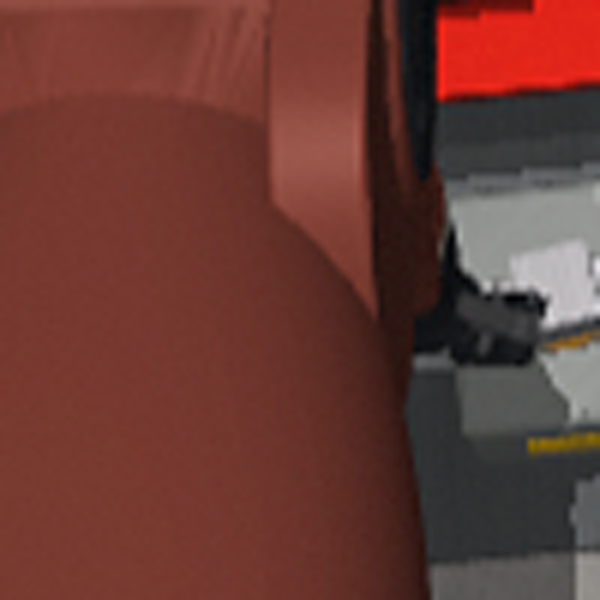

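Run:
```python
from hh import *
c=sum(P.values())/4
off={'BL':(-.03,-.0475),'BR':(-.03,.0475),'FR':(.03,.0475),'FL':(.03,-.0475)}
S={'BL':(268,160),'BR':(708,262),'FR':(645,418),'FL':(187,312)}
for k in S:
    xy=c[:2]+np.array(off[k])+np.array([0.0008,0.0])*(1 if off[k][1]>0 else -1)
    print(k,height((379.6+S[k][0]/10,209.6+S[k][1]/10),xy))
print(tri((290+627/4-.4,190+325/4-.4),(190+66/4-.4,170+250/4-.4)),tri((290+578/4-.4,190+475/4-.4),(190+57/4-.4,170+78/4-.4)))
```

```text
BL 0.1162
BR 0.1154
FR 0.1175
FL 0.1167
(array([0.5911, 0.1739, 0.1199]), np.float64(0.0011878031427523619)) (array([0.7002, 0.1727, 0.1231]), np.float64(0.00016294244782130067))
```

Run:
```python
from h import *
wind(-261,8,6.5)
```

```text
1 -267.5 [2.9 6.5 0.3]
2 -274.0 [ 5.6 13.3  0.3]
3 -280.5 [ 7.5 20.4  0.3]
4 -287.0 [ 8.5 27.7  0.4]
5 -293.5 [ 8.8 35.1  0.4]
6 -300.0 [ 8.2 42.5  0.5]
7 -306.5 [ 6.7 49.7  0.5]
8 -313.0 [ 4.5 56.7  0.5]
```

Request:
jog_arm:
  steps:
    - {"claw": 15, "x": 2.9, "y": 6.5, "z": 0.2, "ax": 0, "ay": 0, "az": 0}
    - {"claw": 15, "x": 5.6, "y": 13.3, "z": 0.2, "ax": 0, "ay": 0, "az": 0}
    - {"claw": 15, "x": 7.5, "y": 20.4, "z": 0.2, "ax": 0, "ay": 0, "az": 0}
    - {"claw": 15, "x": 8.5, "y": 27.7, "z": 0.2, "ax": 0, "ay": 0, "az": 0}
    - {"claw": 15, "x": 8.8, "y": 35.1, "z": 0.2, "ax": 0, "ay": 0, "az": 0}
    - {"claw": 15, "x": 8.2, "y": 42.5, "z": 0.2, "ax": 0, "ay": 0, "az": 0}
    - {"claw": 15, "x": 6.7, "y": 49.7, "z": 0.2, "ax": 0, "ay": 0, "az": 0}
    - {"claw": 15, "x": 4.5, "y": 56.7, "z": 0.2, "ax": 0, "ay": 0, "az": 0}

```text
time: 24.3
eef_pos: [0.543, 0.0187, 0.3455]
orientation: [3.138, 0.002, 1.188]
force: [-2.2, 2.1, 9.0]
grip_width: 0.26
```

Run:
```python
from h import *
st();ang()
```

```text
t24.30 [0.543  0.0187 0.3455] yaw [179.8   0.1  68.1] F [-2.2  2.1  9. ] grip 22.2
ang 47.62737301691796 r 0.06523334008532083
```

Request:
jog_arm:
  steps:
    - {"claw": 15, "x": 0, "y": 0, "z": 0, "ax": 0, "ay": 0, "az": 0}
    - {"claw": 40, "x": 0, "y": 0, "z": 0, "ax": 0, "ay": 0, "az": 0}
    - {"claw": 60, "x": 0, "y": 0, "z": 0, "ax": 0, "ay": 0, "az": 0}
    - {"claw": 60, "x": 0, "y": 0, "z": 0, "ax": 0, "ay": 0, "az": 0}
    - {"claw": 60, "x": 0, "y": 0, "z": -20, "ax": 0, "ay": 0, "az": 0}
    - {"claw": 60, "x": 0, "y": 0, "z": -60, "ax": 0, "ay": 0, "az": 0}
    - {"claw": 60, "x": 0, "y": 0, "z": -80, "ax": 0, "ay": 0, "az": 0}
    - {"claw": 60, "x": 0, "y": 0, "z": -80, "ax": 0, "ay": 0, "az": 0}

```text
time: 25.1
eef_pos: [0.5434, 0.019, 0.4282]
orientation: [3.134, 0.001, 1.188]
force: [0.9, 0.5, -0.3]
grip_width: 0.707
```

Run:
```python
from h import *
st();go([.42,-.25,.43],138)
```

```text
t25.10 [0.5434 0.019  0.4282] yaw [179.5   0.   68.1] F [ 0.9  0.5 -0.3] grip 60.4
 shift [-295.6  -13.9   -1.7] rot [ 0.007  0.005 -1.221]
```

Request:
jog_arm:
  steps:
    - {"claw": 60, "x": -295, "y": -14, "z": -2, "ax": 0, "ay": 0, "az": -1.22}
    - {"claw": 60, "x": -295, "y": -14, "z": -2, "ax": 0, "ay": 0, "az": -1.22}
    - {"claw": 60, "x": -295, "y": -14, "z": -2, "ax": 0, "ay": 0, "az": -1.22}
    - {"claw": 60, "x": -295, "y": -14, "z": -2, "ax": 0, "ay": 0, "az": -1.22}
    - {"claw": 60, "x": -295, "y": -14, "z": -2, "ax": 0, "ay": 0, "az": -1.22}
    - {"claw": 60, "x": -295, "y": -14, "z": -2, "ax": 0, "ay": 0, "az": -1.22}
    - {"claw": 60, "x": -295, "y": -14, "z": -2, "ax": 0, "ay": 0, "az": -1.22}
    - {"claw": 60, "x": -295, "y": -14, "z": -2, "ax": 0, "ay": 0, "az": -1.22}

```text
time: 25.9
eef_pos: [0.4186, -0.2521, 0.4291]
orientation: [3.14, 0.006, 2.284]
force: [1.2, 0.0, -0.1]
grip_width: 0.705
```

Run:
```python
from h import *
st()
for n in ("scene","top"):cv2.imwrite(f"pics/{n}15.png",capture(n)[:,:,::-1])
s=cv2.imread("pics/scene15.png");t=cv2.imread("pics/top15.png")
cv2.imwrite("pics/g15.png",cv2.resize(s[190:265,340:440],None,fx=8,fy=8,interpolation=2))
cv2.imwrite("pics/g15t.png",cv2.resize(t[230:305,210:320],None,fx=7,fy=7,interpolation=2))
```

```text
t25.90 [ 0.4186 -0.2521  0.4291] yaw [179.9   0.3 130.9] F [ 1.2  0.  -0.1] grip 60.2
```

View pics/g15.png

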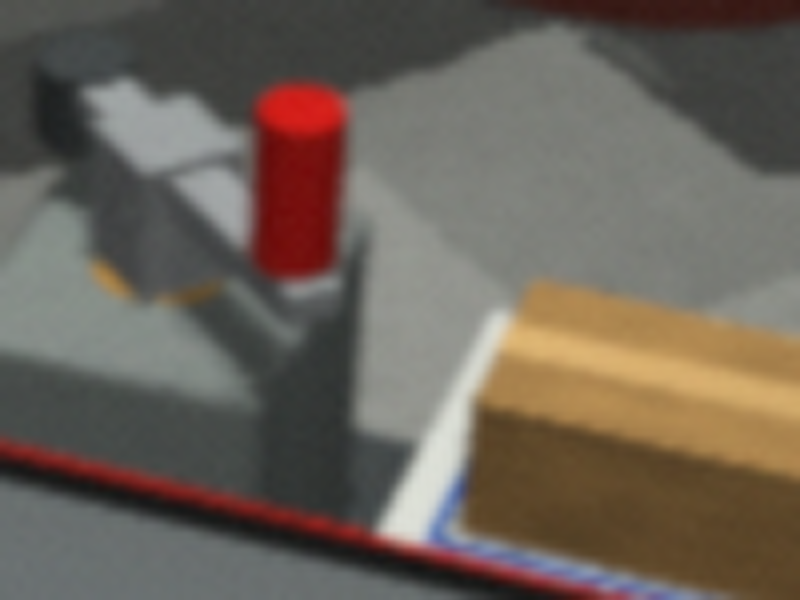

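View pics/g15t.png

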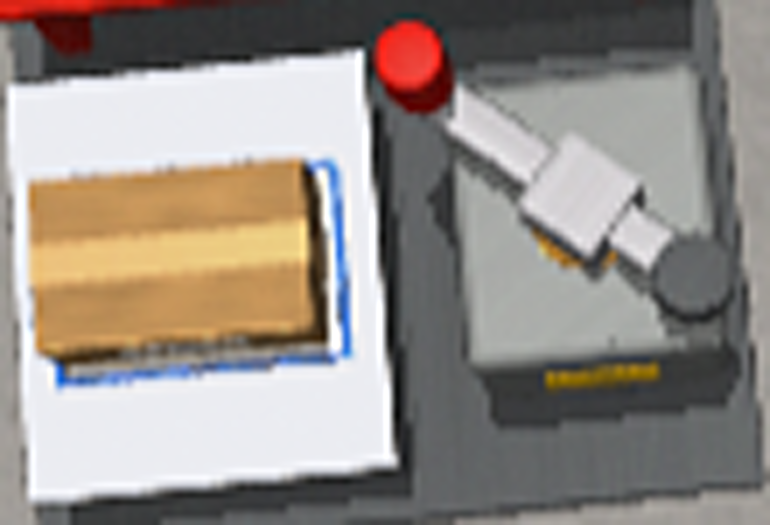

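Run:
```python
import cv2
s=cv2.imread("pics/scene15.png")
cv2.imwrite("pics/g16.png",cv2.resize(s[210:270,380:460],None,fx=10,fy=10,interpolation=2))
```

```text
(no output)
```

View pics/g16.png

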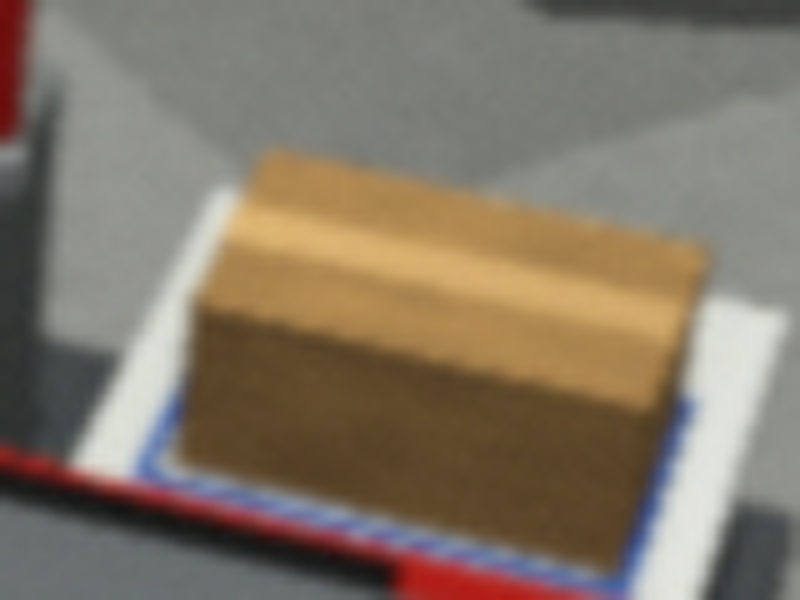

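Run:
```python
from hh import *
c=sum(P.values())/4
off={'BL':(-.03,-.0475),'BR':(-.03,.0475),'FR':(.03,.0475),'FL':(.03,-.0475)}
S={'BL':(268,150),'BR':(710,245),'FR':(648,408),'FL':(195,303)}
T={'FR':(29,182),'FL':(304,159),'BL':(316,340),'BR':(37,356)}
Q={}
for k in S:
    u=(379.6+S[k][0]/10,209.6+S[k][1]/10);v=(209.6+T[k][0]/7,229.6+T[k][1]/7)
    Q[k]=tri(u,v)[0]
    xy=c[:2]+np.array(off[k])+np.array([0.0008,0.0])*(1 if off[k][1]>0 else -1)
    print(k,height(u,xy),Q[k])
print(sum(Q.values())/4)
# tray corners in scene15/top15 : far-left, far-right
v=lambda x,y:(209.6+x/7,229.6+y/7)
u=lambda x,y:(379.6+x/10,209.6+y/10)
print("tray BR",tri(u(790,315),v(30,498)),"BL",tri(u(225,190),v(397,465)))
print("outl FR? ",tri(u(688,405),v(62,384)))
print("ring/gear: hubtop",pl("top",*v(582,197),.162),"grip",pl("top",*v(410,57),.2065))
h=pl("top",*v(582,197),.162);g=pl("top",*v(410,57),.2065);d=g-h;print(np.degrees(np.arctan2(d[1],d[0])),np.linalg.norm(d[:2]))
```

```text
BL 0.1188 [0.466  0.0654 0.1175]
BR 0.1197 [0.4706 0.1601 0.1203]
FR 0.12 [0.5309 0.1588 0.1205]
FL 0.119 [0.5285 0.0651 0.1193]
[0.499  0.1124 0.1194]
tray BR (array([0.427 , 0.1755, 0.0762]), np.float64(0.0005049195438595286)) BL (array([0.4242, 0.0469, 0.075 ]), np.float64(0.000131302832013843))
outl FR?  (array([0.466 , 0.1612, 0.0752]), np.float64(0.0013705957943762346))
ring/gear: hubtop [ 0.4972 -0.0298  0.162 ] grip [0.5405 0.019  0.2065]
48.43481040839401 0.06526930795997765
```

Run:
```python
from h import *
st();go([.4985,-.0296,.43],138,"above hub");go([.4985,-.0296,.308],138,"grasp hub")
```

```text
t26.00 [ 0.4195 -0.25    0.4292] yaw [179.9   0.3 130.8] F [0.5 0.4 0.2] grip 59.8
above hub shift [115.3 203.7  -0.9] rot [ 0.002  0.005 -0.127]
grasp hub shift [116.  203.4 121.1] rot [ 0.002  0.005 -0.127]
```

Request:
jog_arm:
  steps:
    - {"claw": 60, "x": 115.5, "y": 203.5, "z": 0, "ax": 0, "ay": 0.005, "az": -0.127}
    - {"claw": 60, "x": 115.5, "y": 203.5, "z": 0, "ax": 0, "ay": 0.005, "az": -0.127}
    - {"claw": 60, "x": 115.5, "y": 203.5, "z": 0, "ax": 0, "ay": 0.005, "az": -0.127}
    - {"claw": 60, "x": 115.5, "y": 203.5, "z": 0, "ax": 0, "ay": 0.005, "az": -0.127}
    - {"claw": 60, "x": 115.5, "y": 203.5, "z": 0, "ax": 0, "ay": 0.005, "az": -0.127}
    - {"claw": 60, "x": 115.5, "y": 203.5, "z": 0, "ax": 0, "ay": 0.005, "az": -0.127}
    - {"claw": 60, "x": 115.5, "y": 203.5, "z": 0, "ax": 0, "ay": 0.005, "az": -0.127}
    - {"claw": 60, "x": 115.5, "y": 203.5, "z": 0, "ax": 0, "ay": 0.005, "az": -0.127}

```text
time: 26.8
eef_pos: [0.498, -0.0298, 0.4287]
orientation: [3.14, 0.0, 2.407]
force: [-0.8, 0.4, 0.3]
grip_width: 0.704
```

Run:
```python
from h import *
st();go([.4985,-.0296,.308],138,"grasp hub")
```

```text
t26.80 [ 0.498  -0.0298  0.4287] yaw [179.9   0.  137.9] F [-0.8  0.4  0.3] grip 60.2
grasp hub shift [ -0.3   0.3 120.7] rot [ 0.001  0.    -0.001]
```

Request:
jog_arm:
  steps:
    - {"claw": 60, "x": 0, "y": 0.3, "z": 25, "ax": 0, "ay": 0, "az": 0}
    - {"claw": 60, "x": 0, "y": 0.3, "z": 50, "ax": 0, "ay": 0, "az": 0}
    - {"claw": 60, "x": 0, "y": 0.3, "z": 70, "ax": 0, "ay": 0, "az": 0}
    - {"claw": 60, "x": 0, "y": 0.3, "z": 90, "ax": 0, "ay": 0, "az": 0}
    - {"claw": 60, "x": 0, "y": 0.3, "z": 105, "ax": 0, "ay": 0, "az": 0}
    - {"claw": 60, "x": 0, "y": 0.3, "z": 115, "ax": 0, "ay": 0, "az": 0}
    - {"claw": 60, "x": 0, "y": 0.3, "z": 120, "ax": 0, "ay": 0, "az": 0}
    - {"claw": 60, "x": 0, "y": 0.3, "z": 120, "ax": 0, "ay": 0, "az": 0}

```text
time: 27.6
eef_pos: [0.4981, -0.0299, 0.3085]
orientation: [3.141, -0.0, 2.406]
force: [0.5, 0.3, 0.2]
grip_width: 0.704
```

Run:
```python
from h import *
st()
cv2.imwrite("pics/scene17.png",capture("scene")[:,:,::-1])
s=cv2.imread("pics/scene17.png")
cv2.imwrite("pics/g17.png",cv2.resize(s[170:270,310:460],None,fx=5,fy=5,interpolation=2))
```

```text
t27.60 [ 0.4981 -0.0299  0.3085] yaw [179.9  -0.  137.8] F [0.5 0.3 0.2] grip 60.1
```

View pics/g17.png

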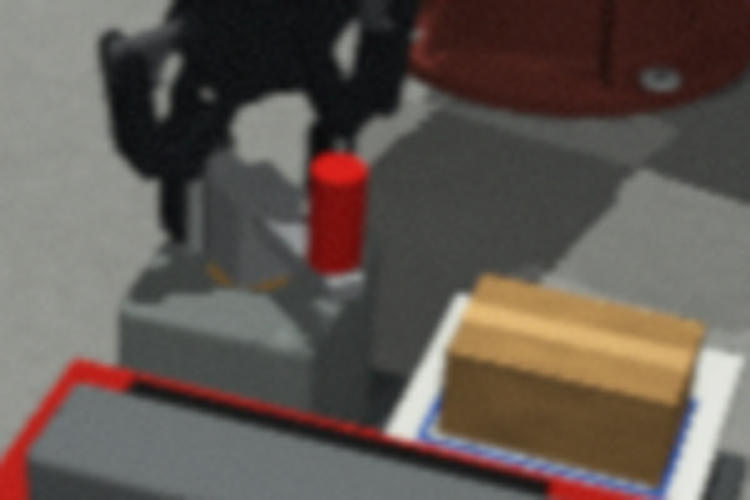

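Request:
jog_arm:
  steps:
    - {"claw": 45, "x": 0, "y": 0, "z": 0, "ax": 0, "ay": 0, "az": 0}
    - {"claw": 35, "x": 0, "y": 0, "z": 0, "ax": 0, "ay": 0, "az": 0}
    - {"claw": 20, "x": 0, "y": 0, "z": 0, "ax": 0, "ay": 0, "az": 0}
    - {"claw": 20, "x": 0, "y": 0, "z": 0, "ax": 0, "ay": 0, "az": 0}
    - {"claw": 20, "x": 0, "y": 0, "z": 0, "ax": 0, "ay": 0, "az": 0}
    - {"claw": 20, "x": 0, "y": 0, "z": 0, "ax": 0, "ay": 0, "az": 0}
    - {"claw": 20, "x": 0, "y": 0, "z": -5, "ax": 0, "ay": 0, "az": 0}
    - {"claw": 20, "x": 0, "y": 0, "z": -10, "ax": 0, "ay": 0, "az": 0}
  grip_force: 50

```text
time: 28.45
eef_pos: [0.4988, -0.03, 0.3189]
orientation: [3.14, 0.001, 2.406]
force: [3.5, -2.9, -7.7]
grip_width: 0.339
```

Run:
```python
from h import *
st()
```

```text
t28.45 [ 0.4988 -0.03    0.3189] yaw [179.9   0.1 137.9] F [ 3.5 -2.9 -7.7] grip 29.0
```

Request:
jog_arm:
  steps:
    - {"claw": 20, "x": 0, "y": 0, "z": -6, "ax": 0, "ay": 0, "az": 0}
    - {"claw": 20, "x": 0, "y": 0, "z": -14, "ax": 0, "ay": 0, "az": 0}
    - {"claw": 20, "x": 0, "y": 0, "z": -22, "ax": 0, "ay": 0, "az": 0}
    - {"claw": 20, "x": 0, "y": 0, "z": -35, "ax": 0, "ay": 0, "az": 0}
    - {"claw": 20, "x": 0, "y": 0, "z": -50, "ax": 0, "ay": 0, "az": 0}
    - {"claw": 20, "x": 0, "y": 0, "z": -70, "ax": 0, "ay": 0, "az": 0}
    - {"claw": 20, "x": 0, "y": 0, "z": -70, "ax": 0, "ay": 0, "az": 0}
    - {"claw": 20, "x": 0, "y": 0, "z": -70, "ax": 0, "ay": 0, "az": 0}

```text
time: 29.25
eef_pos: [0.4985, -0.0299, 0.3888]
orientation: [3.14, 0.001, 2.406]
force: [-0.2, 0.1, -3.6]
grip_width: 0.338
```

Run:
```python
from h import *
st();go([.3815,-.2966,.385],90,"above pad")
```

```text
t29.25 [ 0.4985 -0.0299  0.3888] yaw [179.9   0.1 137.9] F [-0.2  0.1 -3.6] grip 28.8
above pad shift [ -92.1 -276.2    3.4] rot [0.002 0.    0.835]
```

Request:
jog_arm:
  steps:
    - {"claw": 20, "x": -92, "y": -276, "z": 0, "ax": 0, "ay": 0, "az": 0.835}
    - {"claw": 20, "x": -92, "y": -276, "z": 0, "ax": 0, "ay": 0, "az": 0.835}
    - {"claw": 20, "x": -92, "y": -276, "z": 0, "ax": 0, "ay": 0, "az": 0.835}
    - {"claw": 20, "x": -92, "y": -276, "z": 0, "ax": 0, "ay": 0, "az": 0.835}
    - {"claw": 20, "x": -92, "y": -276, "z": 0, "ax": 0, "ay": 0, "az": 0.835}
    - {"claw": 20, "x": -92, "y": -276, "z": 0, "ax": 0, "ay": 0, "az": 0.835}
    - {"claw": 20, "x": -92, "y": -276, "z": 0, "ax": 0, "ay": 0, "az": 0.835}
    - {"claw": 20, "x": -92, "y": -276, "z": 0, "ax": 0, "ay": 0, "az": 0.835}

```text
time: 30.05
eef_pos: [0.3808, -0.2968, 0.3872]
orientation: [3.141, -0.002, 1.569]
force: [-1.2, -0.1, -3.0]
grip_width: 0.344
```

Run:
```python
from h import *
st();go([.3815,-.2966,.20],90,"low over pad")
```

```text
t30.05 [ 0.3808 -0.2968  0.3872] yaw [179.9  -0.1  89.9] F [-1.2 -0.1 -3. ] grip 29.4
low over pad shift [ -0.3   0.6 187.2] rot [ 0.001 -0.002 -0.001]
```

Request:
jog_arm:
  steps:
    - {"claw": 20, "x": 0, "y": 0.5, "z": 40, "ax": 0, "ay": 0, "az": 0}
    - {"claw": 20, "x": 0, "y": 0.5, "z": 80, "ax": 0, "ay": 0, "az": 0}
    - {"claw": 20, "x": 0, "y": 0.5, "z": 120, "ax": 0, "ay": 0, "az": 0}
    - {"claw": 20, "x": 0, "y": 0.5, "z": 150, "ax": 0, "ay": 0, "az": 0}
    - {"claw": 20, "x": 0, "y": 0.5, "z": 172, "ax": 0, "ay": 0, "az": 0}
    - {"claw": 20, "x": 0, "y": 0.5, "z": 184, "ax": 0, "ay": 0, "az": 0}
    - {"claw": 20, "x": 0, "y": 0.5, "z": 187, "ax": 0, "ay": 0, "az": 0}
    - {"claw": 20, "x": 0, "y": 0.5, "z": 187, "ax": 0, "ay": 0, "az": 0}

```text
time: 30.85
eef_pos: [0.3816, -0.2953, 0.1999]
orientation: [3.141, -0.003, 1.571]
force: [0.4, 0.1, -3.7]
grip_width: 0.341
```

Run:
```python
from h import *
st()
```

```text
t30.85 [ 0.3816 -0.2953  0.1999] yaw [180.   -0.2  90. ] F [ 0.4  0.1 -3.7] grip 29.1
```

Request:
jog_arm:
  steps:
    - {"claw": 20, "x": 0, "y": 0, "z": 2, "ax": 0, "ay": 0, "az": 0}
    - {"claw": 20, "x": 0, "y": 0, "z": 4, "ax": 0, "ay": 0, "az": 0}
    - {"claw": 20, "x": 0, "y": 0, "z": 5, "ax": 0, "ay": 0, "az": 0}
    - {"claw": 20, "x": 0, "y": 0, "z": 6, "ax": 0, "ay": 0, "az": 0}
    - {"claw": 20, "x": 0, "y": 0, "z": 7, "ax": 0, "ay": 0, "az": 0}
    - {"claw": 20, "x": 0, "y": 0, "z": 8, "ax": 0, "ay": 0, "az": 0}
    - {"claw": 20, "x": 0, "y": 0, "z": 8, "ax": 0, "ay": 0, "az": 0}
    - {"claw": 20, "x": 0, "y": 0, "z": 8, "ax": 0, "ay": 0, "az": 0}

```text
time: 31.65
eef_pos: [0.3816, -0.2954, 0.1937]
orientation: [3.141, -0.003, 1.571]
force: [-6.5, 6.3, 26.7]
grip_width: 0.341
```

Run:
```python
from h import *
st()
```

```text
t31.65 [ 0.3816 -0.2954  0.1937] yaw [179.9  -0.1  90. ] F [-6.5  6.3 26.7] grip 29.1
```

On the pad with a firm contact (27 N). I'll back off the target 1 mm, then release and lift.

Request:
jog_arm:
  steps:
    - {"claw": 20, "x": 0, "y": 0, "z": 0, "ax": 0, "ay": 0, "az": 0}
    - {"claw": 20, "x": 0, "y": 0, "z": 0, "ax": 0, "ay": 0, "az": 0}
    - {"claw": 45, "x": 0, "y": 0, "z": 0, "ax": 0, "ay": 0, "az": 0}
    - {"claw": 60, "x": 0, "y": 0, "z": 0, "ax": 0, "ay": 0, "az": 0}
    - {"claw": 60, "x": 0, "y": 0, "z": 0, "ax": 0, "ay": 0, "az": 0}
    - {"claw": 60, "x": 0, "y": 0, "z": -20, "ax": 0, "ay": 0, "az": 0}
    - {"claw": 60, "x": 0, "y": 0, "z": -60, "ax": 0, "ay": 0, "az": 0}
    - {"claw": 60, "x": 0, "y": 0, "z": -110, "ax": 0, "ay": 0, "az": 0}

```text
time: 32.45
eef_pos: [0.3809, -0.295, 0.3037]
orientation: [-3.14, -0.005, 1.571]
force: [1.2, -1.1, -0.2]
grip_width: 0.705
```

Request:
jog_arm:
  steps:
    - {"claw": 60, "x": -80, "y": -50, "z": -80, "ax": 0, "ay": 0, "az": 0}
    - {"claw": 60, "x": -80, "y": -50, "z": -80, "ax": 0, "ay": 0, "az": 0}
    - {"claw": 60, "x": -80, "y": -50, "z": -80, "ax": 0, "ay": 0, "az": 0}
    - {"claw": 60, "x": -80, "y": -50, "z": -80, "ax": 0, "ay": 0, "az": 0}
    - {"claw": 60, "x": -80, "y": -50, "z": -80, "ax": 0, "ay": 0, "az": 0}
    - {"claw": 60, "x": -80, "y": -50, "z": -80, "ax": 0, "ay": 0, "az": 0}
    - {"claw": 60, "x": -80, "y": -50, "z": -80, "ax": 0, "ay": 0, "az": 0}
    - {"claw": 60, "x": -80, "y": -50, "z": -80, "ax": 0, "ay": 0, "az": 0}

```text
time: 33.25
eef_pos: [0.3314, -0.3747, 0.3827]
orientation: [-3.139, -0.006, 1.572]
force: [0.2, 0.6, 0.6]
grip_width: 0.704
```

Run:
```python
from h import *
st()
for n in ("scene","top"):cv2.imwrite(f"pics/{n}20.png",capture(n)[:,:,::-1])
s=cv2.imread("pics/scene20.png");t=cv2.imread("pics/top20.png")
cv2.imwrite("pics/g20.png",np.hstack([cv2.resize(s[150:300,190:490],(600,300),interpolation=2)[:, :400],cv2.resize(t[200:350,330:480],(400,400),interpolation=2)[:300]]))
cv2.imwrite("pics/g21.png",cv2.resize(s[210:270,380:460],None,fx=10,fy=10,interpolation=2))
cv2.imwrite("pics/g21t.png",cv2.resize(t[230:305,210:320],None,fx=7,fy=7,interpolation=2))
```

```text
t33.25 [ 0.3314 -0.3747  0.3827] yaw [-179.9   -0.4   90.1] F [0.2 0.6 0.6] grip 60.1
```

View pics/scene20.png

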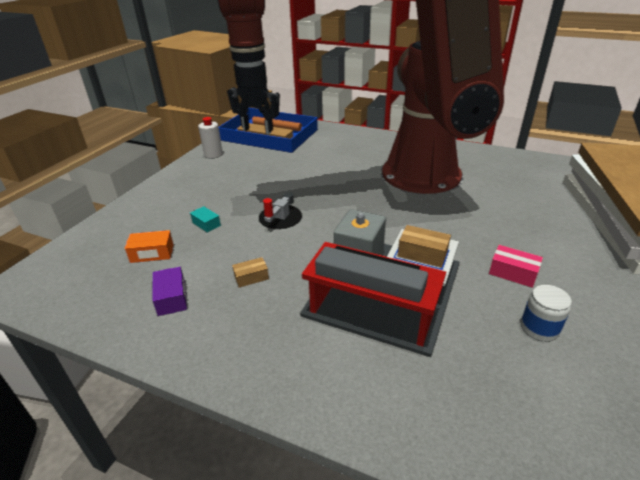

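View pics/top20.png

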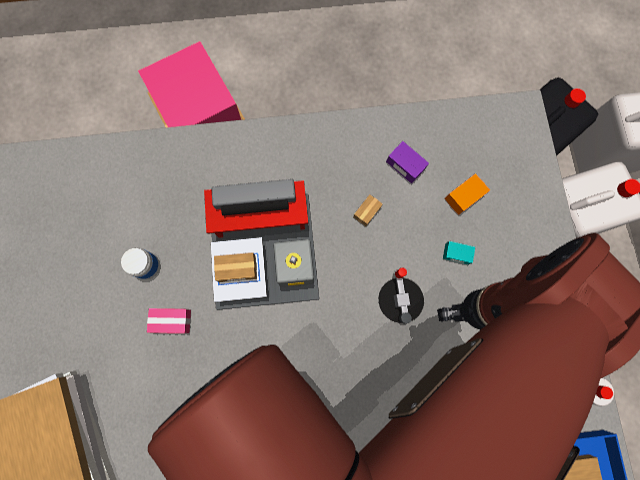

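View pics/g21.png

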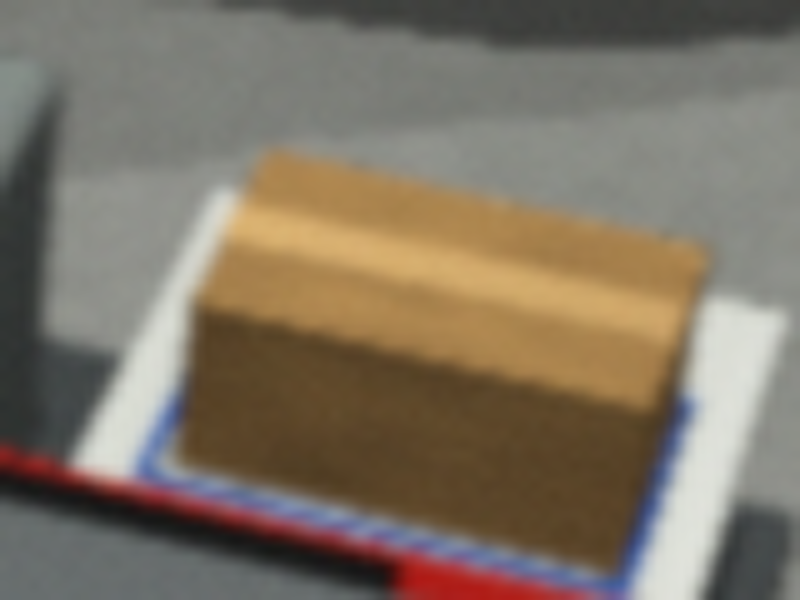

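View pics/g21t.png

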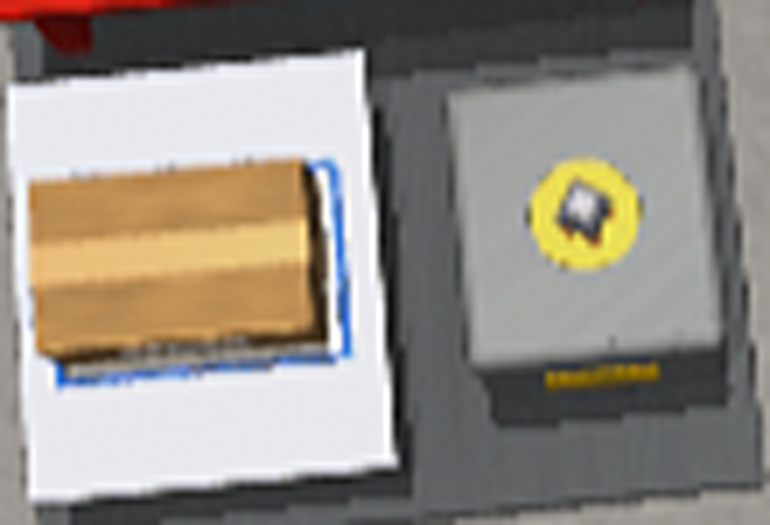

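The carton has not moved since the flush measurement. The crank stands at top view (402,298) on the pad at (401,300), and the bystanders are untouched.

Run:
```python
from bench import close_job
print(close_job())
```

```text
the job is handed in; nothing more can be done
None
```

I put the larger brown carton in the outline and fitted the crank fully home. I then wound it about 650° clockwise and stood it back upright on the rubber pad. The job went in at about 33 s of the 72 s allowed, and no verdict was given.

My last checks:

- **Carton height:** Two-view triangulation of the top corners averages 119.4 mm. The tray height plus 45 mm gives 120–121 mm. The initial height plus the angle wound gives 120.3 mm. These agree to about 1 mm, within the 3.5 mm allowed. A picture taken after the crank came off shows the carton unchanged.
- **Carton position:** Its centre is about 1–2 mm from the outline's centre.
- **Crank:** It stands upright on the pad, with its hub a few millimetres from the pad's centre by eye.
- **Bystanders:** The pink carton and the ink can look unmoved in the final pictures.
- **Robot:** It had let go of everything and was clear of all objects when I handed in.

No check failed. The single-corner height readings during winding scattered by about ±2 mm, so I relied on the averages.

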